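Square a corner marking jig on a bisque tile and punch the mark

TASK

Slide the aluminium corner jig on the fixed terracotta tile until its near fence bears flush along the tile's near edge, then until its side fence bears flush along the side edge too; bring each home with a firm but gentle push of about 10 N held for a moment, because the tile's edges chip when pressed hard. Only when both are flush press the jig's spring plunger all the way down to its stop to punch the mark and let it rise again, leaving the jig flush and flat on the tile, and the bowl, the jar and the brush undisturbed.

Things in the scene. Friction and masses are not known exactly. Their poses are not given: they have to be found in the camera images.
- tile: Bisque-fired terracotta tile, 200 x 200 x 30 mm, bedded on a thin non-slip mat: it does not move. Its edges chip when a fence presses on them with more than 35 N; a fence is known to be home when it presses with at least 4 N for 0.1 s. Origin: centre of its underside; x and y along its edges, z up.
- tile_corner (a point): The top corner of the tile at its -x, -y edges, which the jig is to embrace: (-100, -100, 30) mm in the tile frame. Its near edge is the face x = -100 mm, its side edge the face y = -100 mm.
- jig: Loose aluminium corner jig, about 0.36 kg (slides at 1.5 to 3.5 N), lying askew on the tile: plate 150 x 150 x 8 mm with straight fences under two sides, which hang past the tile edges, each 20 to 40 mm off its edge. Origin: inner corner of the two fences at the plate's underside; plate x, y -10 to 140 mm, z 0 to 8 mm. Home: origin at the tile corner, axes along the tile's.
- near_a (a point): Point on the inner face of the near fence, (0, 5, -11) mm in the jig frame. Near fence: a bar 10 mm thick, x -10 to 0, y -10 to 140, z -22 to 0 mm (its foot 8 mm above the bench). Bears on the tile's near edge; pushed by its outer face towards jig +x.
- near_b (a point): Point on the near fence's inner face towards its free end: (0, 135, -11) mm in the jig frame.
- side_a (a point): Point on the inner face of the side fence, (5, 0, -11) mm in the jig frame. Side fence: a bar 10 mm thick, y -10 to 0, x 0 to 140, z -22 to 0 mm. Bears on the tile's side edge; pushed by its outer face towards jig +y.
- side_b (a point): Point on the side fence's inner face towards its free end: (135, 0, -11) mm in the jig frame.
- plunger (a joint): Travel of the jig's spring plunger, m: 0 up, 0.010 at its stop. It takes 3 N to start it and 8 N to reach the stop; the spring lifts it again.
- plunger_top (a point): Centre of the top of the black plunger head, a disc 38 mm across and 12 mm high standing on a 34 mm round housing, at (60, 60) mm in the jig frame and 46 mm above the jig plate's underside when up (76 mm above the bench). Press straight down.
- bowl: Bystander: terracotta bowl, 120 mm across, 60 mm high, right of the tile. Origin: centre of its underside.
- jar: Bystander: white glaze jar, 70 mm across, 100 mm high, left of the tile. Origin: centre of its underside.
- brush: Bystander: flat glaze brush, about 200 mm long, lying left of the tile, nearer the robot than the jar.
Things that resemble listed ones, but are neither listed nor needed, are in the scene too. Of the things like the jig, leave any that is green; of the rest the smaller one is meant.

How it is judged:
By the outcome, as a careful person would: the job done as asked, in the order asked, and still so for the second after the job is handed in, with the robot touching nothing.
It also fails if it takes over 70 s, if anything falls off the work surface, if the arm or the gripper's body presses on something with over 40 N, if the wrist force passes 120 N, or if a joint passes its speed limit or range.

ROBOT

A 6-joint arm with a two-finger parallel gripper is mounted at the origin on the work surface. World frame = base frame: x ahead of the robot, y to its left, z up, the work surface at z = 0. Lengths are in m, angles in rad, forces in N, time in s.
With the tool pointing down it reaches from about 0.375 to 0.9 m from the base axis. Payload 3.1 kg.
Tool frame: the origin (TCP) lies at the very end of the fingers, on their centre line; the grasp point (between the pads) lies 19 mm behind it; z points along the fingers, y is the direction in which the jaws open and shut (so a half turn about z gives the same grasp; the last joint's range is limited). The gripper opens to 85 mm and grips with 20 to 120 N. Pads are 22 mm wide; open, the fingers measure 114 mm over their backs; the gripper's body (76 mm by 85 mm) begins 54 mm behind the grasp point. The pads swing forward as they close: fully open they stand 13 mm farther back than shut.
Start: joints at [1.054, 0.527, 1.433, -0, 1.181, -0.178], TCP at [0.208, 0.589, 0.231] pointing down, gripper open.
Joint ranges: [-3.08, 3.08], [-0.75, 2.2], [0.22, 2.44], [-1.43, 4.57], [0, 2.65], [-2.85, 2.85]. Speed limits (rad/s): [2.79, 2.79, 3.14, 3.14, 3.14, 3.14].

INTERFACE

Orientations are given as a unit quaternion [x, y, z, w].
In Python, from station import * gives the robot as it stands.
- The arm moves only by the tool jog_arm, never from a script. Its argument "motion" is a list of rows, each a list of 5 numbers: the shift along the world's x, y, z in cm, then the turn about the world's z in degrees, then the closure in counts, from 0 (fully open) to 255 (shut). In form: [[tx, ty, tz, yaw, jaw], ...]. A call has 1 to 10 rows; each row shifts and turns the pose as measured when the row begins; what a row does not reach is not made up. A row lasts 1/12 s, in which the tool goes at most 41.7 mm and 7.16 degrees, less where a joint would pass 70% of its speed; a pose out of reach is approached as far as the arm can. A call with a gripper value outside its range is refused whole. The fingers move at their own pace and stop on an object; "squeeze" is the grip in N (left out, the last holds). Time passes only in rows, so rows that do not move let the fingers close. It gives the time, the measured TCP pose, the force and the opening at its end, in the units of the state.
- sense(): the state, without advancing time (a new reading comes with each control period).
- snapshot(name): name is "scene" or "top"; returns a dict with "img" (480x640x3 uint8, red, green, blue), "depth" (480x640 float32, m along the optical axis (not along the pixel's ray), 0 where there is no reading), "intrinsics" (3x3 intrinsics, pixels), "dist_coeffs" ([k1, k2, p1, p2, k3] as OpenCV has them; the pictures are not rectified), "eye" and "attitude" of the camera in the world. Camera axes: x right, y down, z forward; pixel columns grow to the right and rows downward; lengths in m; the calibration is good to about 2 mm. A picture is of the moment at which its call begins.
- sign_off(): hands the job in, once; it reports no verdict.
The state is a dict: "t": time; "q": joint angles; "qd": joint speeds; "tau": joint torques, N m; "tcp_pos": TCP position; "tool_rot": TCP orientation; "force": force on the tool from outside, world axes, zero at the start; "ft_torque": the same for the moment, N m; "finger_gap": opening from 0.0 (shut) to 1.0 (fully open).
Only numpy, scipy, OpenCV 4.12 (cv2) and the standard library are available. Lean on these libraries where they do the work, as an engineer would, in place of code of your own. Each camera call takes 0.05 s, during which the arm holds its last target.

## Working session

There is one attempt and no reset: what is moved stays moved. The work goes in short steps, Python scripts to look and compute and a tool call to move; the robot and the scene stay as the last step left them, time stands still between calls to the robot, and variables do not carry over. Pictures are saved under pics/ and viewed, and the job is handed in when it is done.

Besides the shell and the picture viewer there is one more tool, called after ">>>" as a command line: name --pt "numbers of a row" for each row, then --argument value for the rest. jog_arm: Moves the arm, as the interface text tells. Its arguments: {"type":"object","properties":{"motion":{"type":"array","items":{"type":"array","items":{"type":"number"}}},"squeeze":{"type":"number"}},"required":["motion"]}

```bash
mkdir -p pics; python3 - <<'E'
from station import *
import cv2
s=sense();print(s['t'],s['tcp_pos'],s['tool_rot'],s['force'],s['finger_gap'])
for n in('scene','top'):
    d=snapshot(n);cv2.imwrite(f'pics/{n}0.png',d['img'][...,::-1]);print(n,d['intrinsics'],d['dist_coeffs'],d['eye'],d['attitude'])
E
```

```text
0.0 [0.20734458 0.58886156 0.23033236] [ 1.68591617e-01  9.85685412e-01 -1.00379434e-03 -3.57015995e-04] [ 0.02622829 -0.30761274  0.02502401] 0.9992690864749901
scene [[481.24429808   0.         321.76245631]
 [  0.         481.24429808 231.81668451]
 [  0.           0.           1.        ]] [-0.03159043  0.          0.          0.          0.        ] [ 0.99027338 -0.34539988  0.99785514] [ 0.86899585  0.41836061 -0.10998814 -0.24025658]
top [[554.91011412   0.         313.30411676]
 [  0.         554.91011412 241.07220578]
 [  0.           0.           1.        ]] [-0.03002358  0.          0.          0.          0.        ] [ 0.31842571 -0.03694604  1.22473993] [ 0.72995848 -0.67564855  0.06944253 -0.07640278]
```

View pics/top0.png

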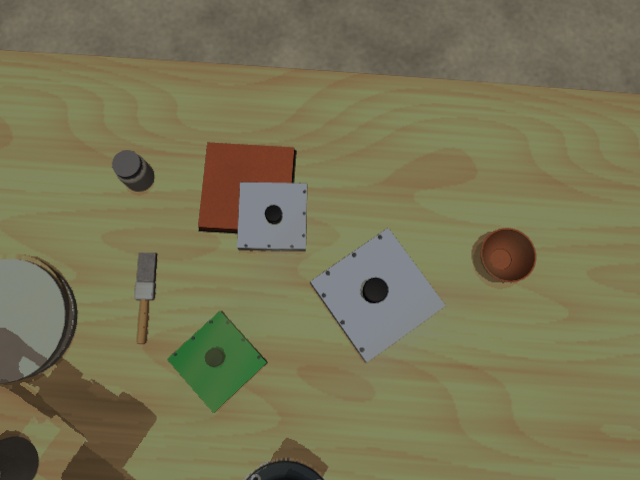

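View pics/scene0.png

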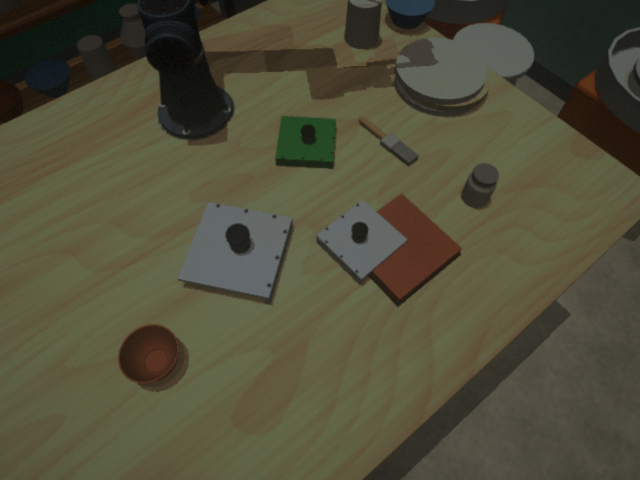

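The jig candidates in the top view are the small silver one on the tile (272,215), a large silver one (376,290) and a green one (215,360). I choose the small silver one because green is excluded and it is the smaller of the other two. The bowl is at (507,255), the jar at (130,168) and the brush at (146,295). Next I measure, with a close crop to check the choice.

```bash
cat > h.py <<'E'
from station import *
import cv2, numpy as np
from scipy.spatial.transform import Rotation as R
def cast(d,px,z):
    px=np.asarray(px,float).reshape(-1,1,2)
    n=cv2.undistortPoints(px,d['intrinsics'],np.array(d['dist_coeffs'])).reshape(-1,2)
    r=R.from_quat(d['attitude']).apply(np.c_[n,np.ones(len(n))]);e=np.array(d['eye'])
    return e+r*((z-e[2])/r[:,2])[:,None]
def proj(d,P):
    Rm=R.from_quat(d['attitude']).inv().as_matrix();e=np.array(d['eye'])
    return cv2.projectPoints(np.array(P,float).reshape(-1,3),cv2.Rodrigues(Rm)[0],-Rm@e,d['intrinsics'],np.array(d['dist_coeffs']))[0].reshape(-1,2)
def near(m,p):
    n,l,st,c=cv2.connectedComponentsWithStats(m.astype(np.uint8))
    i=min((k for k in range(1,n) if st[k,4]>150),key=lambda k:np.hypot(*(c[k]-p)))
    return (l==i).astype(np.uint8)
def hull(m):
    return cv2.convexHull(max(cv2.findContours(m,cv2.RETR_EXTERNAL,cv2.CHAIN_APPROX_NONE)[0],key=cv2.contourArea))
def jigmask(d,p):
    h=cv2.cvtColor(d['img'],cv2.COLOR_RGB2HSV)
    return near((h[...,1]<60)&(h[...,2]>95),p)
E
python3 - <<'E'
from h import *
for n,pj,pt in(('top',(272,215),(225,180)),('scene',(360,240),(420,250))):
    d=snapshot(n);im=d['img'];h=cv2.cvtColor(im,cv2.COLOR_RGB2HSV)
    print(n,'jig',h[pj[1]+15,pj[0]+15],'tile',h[pt[1],pt[0]],'bench',h[330,300])
    big=cv2.resize(im[120:300,170:370] if n=='top' else im[180:320,280:480],None,fx=4,fy=4,interpolation=cv2.INTER_CUBIC)
    big=cv2.resize(big,(800,int(big.shape[0]*800/big.shape[1])))
    cv2.imwrite(f'pics/{n}_crop0.png',np.clip(big[:600]*1.5,0,255).astype(np.uint8)[...,::-1])
    mt=near((h[...,0]<10)&(h[...,1]>150)&(h[...,2]>70),pt);mj=jigmask(d,pj)
    for nm,m,z in(('tile',mt,.03),('jig',mj,.038)):
        ap=cv2.approxPolyDP(hull(m),5,True).reshape(-1,2)
        print(nm,m.sum(),ap.tolist(),cast(d,ap,z).round(4)[:,:2].tolist())
E
```

```text
top jig [107  17 139] tile [  8 174 116] bench [ 34  77 135]
tile 4922 [[292, 148], [291, 181], [236, 228], [199, 226], [208, 143]] [[0.7809, 0.0499], [0.7022, 0.0454], [0.5845, 0.1575], [0.5828, 0.2399], [0.7785, 0.2429]]
jig 4165 [[240, 182], [306, 183], [305, 248], [237, 247]] [[0.6886, 0.1585], [0.6975, 0.0111], [0.5498, 0.0014], [0.5406, 0.1495]]
scene jig [ 83  10 104] tile [  9 149  87] bench [ 21  94 100]
tile 2688 [[403, 197], [459, 249], [399, 298], [383, 279], [390, 220]] [[0.5954, 0.2388], [0.7813, 0.2397], [0.7832, 0.0477], [0.728, 0.0511], [0.6244, 0.1684]]
jig 3151 [[362, 199], [406, 239], [361, 277], [317, 234]] [[0.5412, 0.1518], [0.6884, 0.1579], [0.6964, 0.0131], [0.5505, 0.0055]]
```

View pics/top_crop0.png

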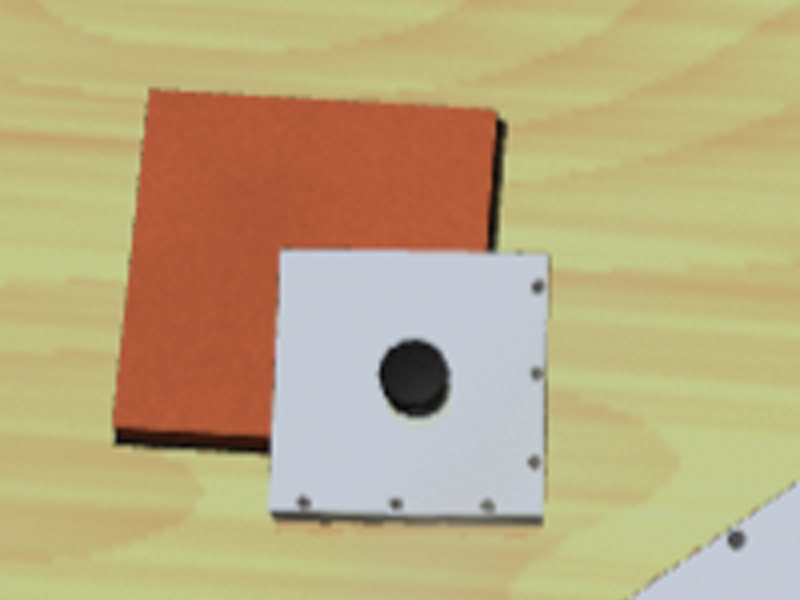

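View pics/scene_crop0.png

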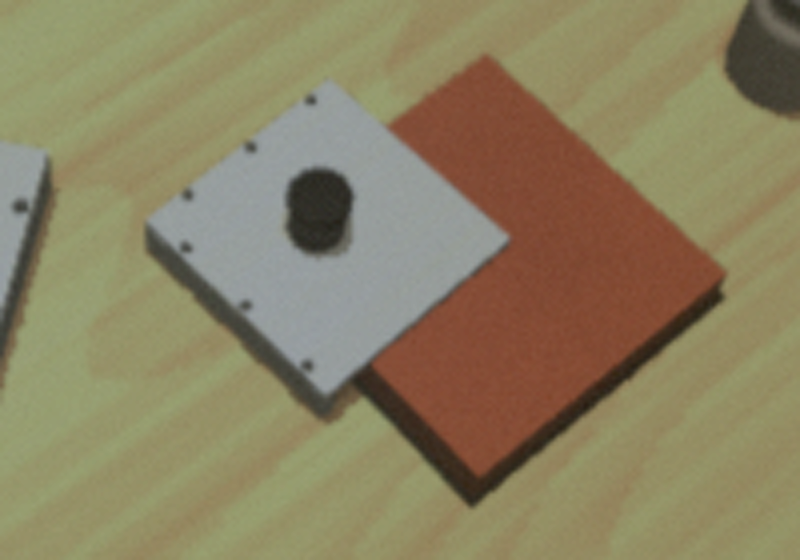

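The crop shows the screw dots along the near (bottom) and right plate edges, so those are the fences. The silver plate measures about 148 mm, against 150 given. The tile is at about 0.7° yaw and the jig at about 3.6°, with gaps of about 26 mm on both edges. I go to a spot in front of the near fence with the jaws shut.

>>> jog_arm --pt "2 -3.4 0 2 255" --pt "2 -3.4 0 2 255" --pt "2 -3.4 0 2 255" --pt "2 -3.4 0 2 255" --pt "2 -3.4 0 2 255" --pt "2 -3.4 0 2 255" --pt "2 -3.4 0 2 255" --pt "2 -3.4 0 2 255" --pt "2 -3.4 0 2 255" --pt "2 -3.4 0 2 255" --squeeze 30

```text
t: 1.03
tcp_pos: [0.4078, 0.2418, 0.2296]
tool_rot: [-0.022, 1.0, 0.002, -0.0]
force: [0.5, 0.4, -0.3]
finger_gap: -0.004
```

```bash
cat >> h.py <<'E'
def st():
    s=sense();r=R.from_quat(s['tool_rot']).as_matrix()
    print('t',round(s['t'],2),'tcp mm',(s['tcp_pos']*1000).round(1),'jaw deg',round(np.degrees(np.arctan2(r[1,1],r[0,1])),2),'z',r[:,2].round(3),'F',s['force'].round(1),'T',s['ft_torque'].round(2),'gap',round(s['finger_gap'],3),'q',s['q'].round(2));return s
def refine(m,z,d,ang0):
    # fit line per side on hull contour points cast to plane; sides by mean outward direction
    c=max(cv2.findContours(m,cv2.RETR_EXTERNAL,cv2.CHAIN_APPROX_NONE)[0],key=cv2.contourArea).reshape(-1,2)
    P=cast(d,c,z)[:,:2];b=cv2.boxPoints(cv2.minAreaRect((P*1e4).astype(np.float32)))/1e4
    return P,b
E
python3 -c "
from h import *
st()"
```

```text
t 1.03 tcp mm [407.8 241.8 229.6] jaw deg 92.51 z [-0.001  0.004 -1.   ] F [ 0.5  0.4 -0.3] T [ 0.   -0.03  0.  ] gap -0.004 q [ 0.3   0.33  1.8   0.01  1.01 -1.32]
```

>>> jog_arm --pt "1.8 -3.4 0 -1.8 255" --pt "1.8 -3.4 0 0 255" --pt "1.8 -3.4 0 0 255" --pt "1.8 -3.4 0 0 255" --pt "1.8 -3.4 0 0 255" --pt "0 0 0 0 255"

```text
t: 1.53
tcp_pos: [0.5057, 0.0561, 0.2304]
tool_rot: [-0.003, 1.0, 0.001, 0.003]
force: [0.5, -0.1, 0.9]
finger_gap: -0.002
```

```bash
python3 -c "
from h import *
st()"
```

```text
t 1.53 tcp mm [505.7  56.1 230.4] jaw deg 90.29 z [ 0.006  0.002 -1.   ] F [ 0.5 -0.1  0.9] T [-0.02 -0.07 -0.05] gap -0.002 q [-0.11  0.37  1.73  0.    1.04 -1.69]
```

>>> jog_arm --pt "0 1.6 -3 0 255" --pt "0 0 -3 0.4 255" --pt "0 0 -3 0 255" --pt "0 0 -3 0 255" --pt "0 0 -3 0 255" --pt "0 0 -3 0 255" --pt "0 0 -1.5 0 255" --pt "0 0 -0.5 0 255" --pt "0 0 0 0 255"

```text
t: 2.28
tcp_pos: [0.5102, 0.0701, 0.0249]
tool_rot: [-0.001, 1.0, 0.001, 0.009]
force: [-0.6, -0.2, 0.6]
finger_gap: 0.003
```

```bash
python3 -c "
from h import *
st()
d=snapshot('scene');cv2.imwrite('pics/s1.png',d['img'][...,::-1])
"
```

```text
t 2.28 tcp mm [510.2  70.1  24.9] jaw deg 90.16 z [ 0.018  0.001 -1.   ] F [-0.6 -0.2  0.6] T [-0.06 -0.03 -0.02] gap 0.003 q [-0.08  0.72  1.87  0.01  0.53 -1.66]
```

>>> jog_arm --pt "0 0.3 -0.6 0.5 255" --pt "0 0 -0.4 0 255" --pt "0.6 0 0 0 255" --pt "0.5 0 0 0 255" --pt "0.3 0 0 0 255"

```text
t: 2.75
tcp_pos: [0.5283, 0.074, 0.0192]
tool_rot: [-0.007, 1.0, 0.0, 0.014]
force: [-0.8, 0.2, 0.6]
finger_gap: 0.003
```

```bash
python3 -c "
from h import *
st()
d=snapshot('scene');cv2.imwrite('pics/s1b.png',cv2.resize(d['img'][120:340,240:480,::-1],None,fx=3,fy=2.7))
"
```

```text
t 2.75 tcp mm [528.3  74.   19.2] jaw deg 90.77 z [ 0.028  0.001 -1.   ] F [-0.8  0.2  0.6] T [-0.01 -0.03  0.  ] gap 0.003 q [-0.07  0.74  1.83  0.01  0.54 -1.66]
```

View pics/s1b.png

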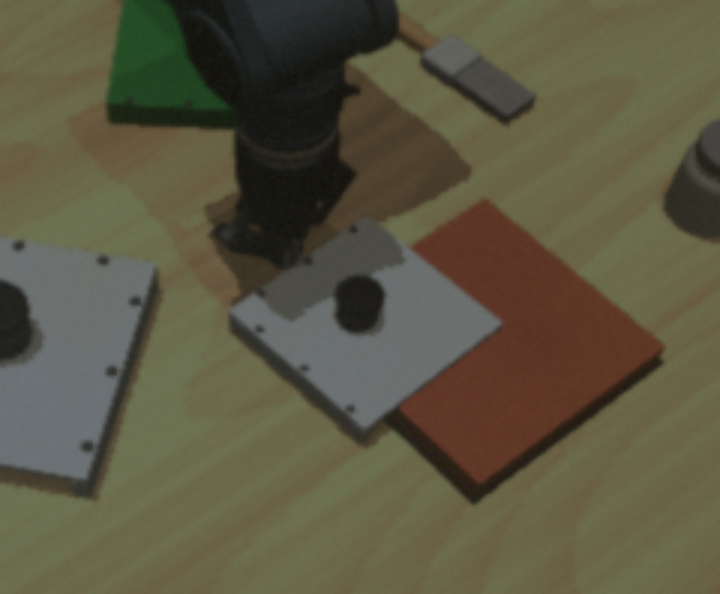

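The gripper stands just short of the middle of the near fence, around (270,270) in the crop. I start pushing in small steps.

>>> jog_arm --pt "0.3 0 -0.4 0 255" --pt "0.3 0 0 0 255" --pt "0.3 0 0 0 255" --pt "0.3 0 0 0 255"

```text
t: 3.13
tcp_pos: [0.5384, 0.074, 0.0153]
tool_rot: [-0.007, 1.0, 0.001, 0.01]
force: [-3.4, -0.1, 2.0]
finger_gap: -0.002
```

>>> jog_arm --pt "0.3 0 0 0 255" --pt "0.3 0 0 0 255" --pt "0.3 0 0 0 255"

```text
t: 3.38
tcp_pos: [0.5427, 0.0743, 0.015]
tool_rot: [-0.007, 1.0, 0.001, 0.005]
force: [-5.1, 0.9, 3.8]
finger_gap: 0.001
```

>>> jog_arm --pt "0.3 0 0 0 255" --pt "0.3 0 0 0 255" --pt "0.3 0 0 0 255" --pt "0.3 0 0 0 255"

```text
t: 3.72
tcp_pos: [0.5501, 0.0746, 0.0149]
tool_rot: [-0.008, 1.0, 0.001, -0.001]
force: [-5.7, -0.1, 3.6]
finger_gap: -0.003
```

>>> jog_arm --pt "0.3 0 0 0 255" --pt "0.3 0 0 0 255"

```text
t: 3.88
tcp_pos: [0.5554, 0.0747, 0.015]
tool_rot: [-0.008, 1.0, 0.001, -0.002]
force: [-4.6, -1.7, 2.6]
finger_gap: -0.002
```

```bash
python3 -c "
from h import *
st()
for n,p,a in(('top',(262,200),(slice(120,300),slice(170,370))),('scene',(370,235),(slice(170,320),slice(290,490)))):
    d=snapshot(n);cv2.imwrite('pics/%s2.png'%n,cv2.resize(d['img'][a],(800,600))[...,::-1])
"
```

```text
t 3.88 tcp mm [555.4  74.7  15. ] jaw deg 90.87 z [-0.005  0.002 -1.   ] F [-4.6 -1.7  2.6] T [-0.03  0.68  0.03] gap -0.002 q [-0.07  0.77  1.73  0.    0.64 -1.66]
```

View pics/scene2.png

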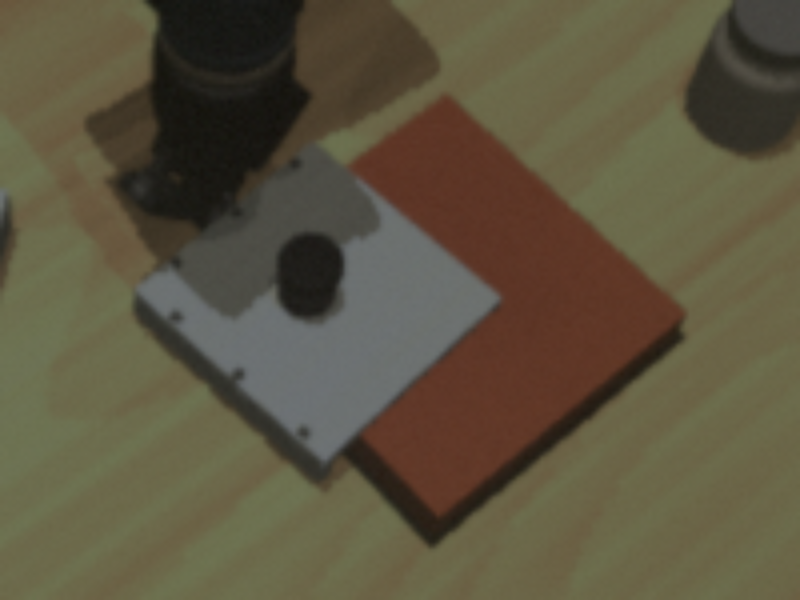

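View pics/top2.png

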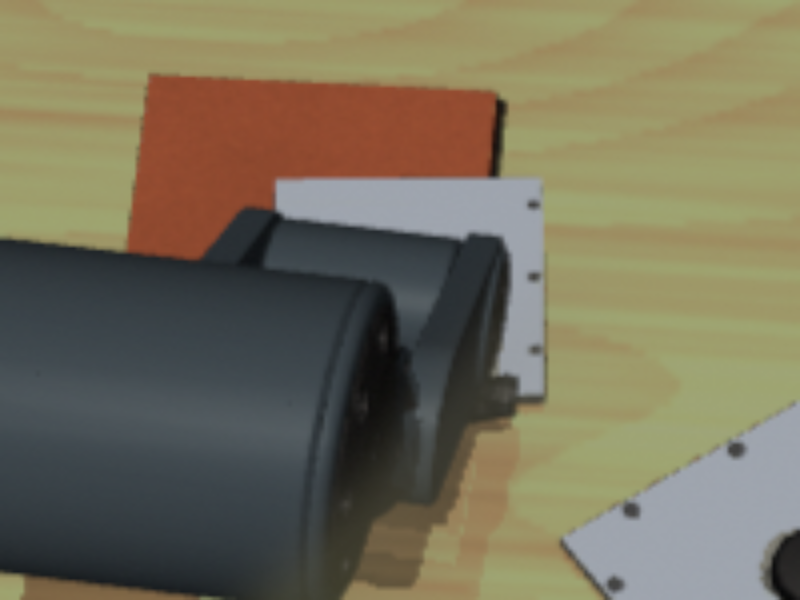

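The jig slides ahead of the fingers without tipping. I continue with single-row care near contact.

>>> jog_arm --pt "0.25 0 0 0 255" --pt "0.25 0 0 0 255"

```text
t: 4.15
tcp_pos: [0.561, 0.0748, 0.0148]
tool_rot: [-0.008, 1.0, 0.001, -0.002]
force: [-7.3, 0.3, 6.2]
finger_gap: -0.003
```

>>> jog_arm --pt "0.25 0 0 0 255" --pt "0.25 0 0 0 255"

```text
t: 4.32
tcp_pos: [0.5613, 0.0751, 0.0146]
tool_rot: [-0.008, 1.0, 0.001, -0.008]
force: [-8.1, -1.2, 6.5]
finger_gap: 0.003
```

>>> jog_arm --pt "0.25 0 0 0 255" --pt "0.25 0 0 0 255"

```text
t: 4.48
tcp_pos: [0.5611, 0.0753, 0.0144]
tool_rot: [-0.008, 1.0, 0.002, -0.014]
force: [-8.7, -1.5, 6.7]
finger_gap: -0.002
```

>>> jog_arm --pt "0.4 0 0.05 0 255" --pt "0.4 0 0.05 0 255" --pt "0.4 0 0.05 0 255"

```text
t: 4.73
tcp_pos: [0.5624, 0.0759, 0.0146]
tool_rot: [-0.009, 1.0, 0.002, -0.026]
force: [-10.4, -2.5, 6.5]
finger_gap: -0.007
```

```bash
python3 -c "
from h import *
st()"
```

```text
t 4.73 tcp mm [562.4  75.9  14.6] jaw deg 91.03 z [-0.052  0.004 -0.999] F [-10.4  -2.5   6.5] T [-0.3   1.55  0.03] gap -0.007 q [-0.06  0.79  1.68  0.    0.72 -1.65]
```

>>> jog_arm --pt "0.4 0 0.05 0 255" --pt "0.4 0 0.05 0 255" --pt "0.4 0 0.05 0 255"

```text
t: 4.98
tcp_pos: [0.5617, 0.0758, 0.0149]
tool_rot: [-0.01, 0.999, 0.002, -0.041]
force: [-10.2, -1.6, 5.5]
finger_gap: 0.0
```

>>> jog_arm --pt "-0.3 0 0 0 255" --pt "-1 0 0.2 0 255" --pt "-2 0 0 0 255" --pt "-3 0 3 0 255" --pt "0 0 3 0 255" --pt "0 -3 3 0 255" --pt "0 -3 0 0 255" --pt "0 -3 0 0 255" --pt "0 -3 0 0 255" --pt "0 0 0 0 255"

```text
t: 5.82
tcp_pos: [0.5106, -0.0492, 0.1104]
tool_rot: [-0.012, 1.0, -0.002, -0.02]
force: [0.0, 0.4, -0.2]
finger_gap: 0.002
```

```bash
python3 -c "
from h import *
st()
for n,p,a in(('top',(262,200),(slice(120,300),slice(170,370))),('scene',(370,235),(slice(170,320),slice(290,490)))):
    d=snapshot(n);cv2.imwrite('pics/%s3.png'%n,cv2.resize(d['img'][a],(800,600))[...,::-1])
"
```

```text
t 5.82 tcp mm [510.6 -49.2 110.4] jaw deg 91.39 z [-0.04  -0.004 -0.999] F [ 0.   0.4 -0.2] T [-0.02 -0.07 -0.  ] gap 0.002 q [-0.3   0.58  1.79 -0.02  0.81 -1.88]
```

View pics/scene3.png

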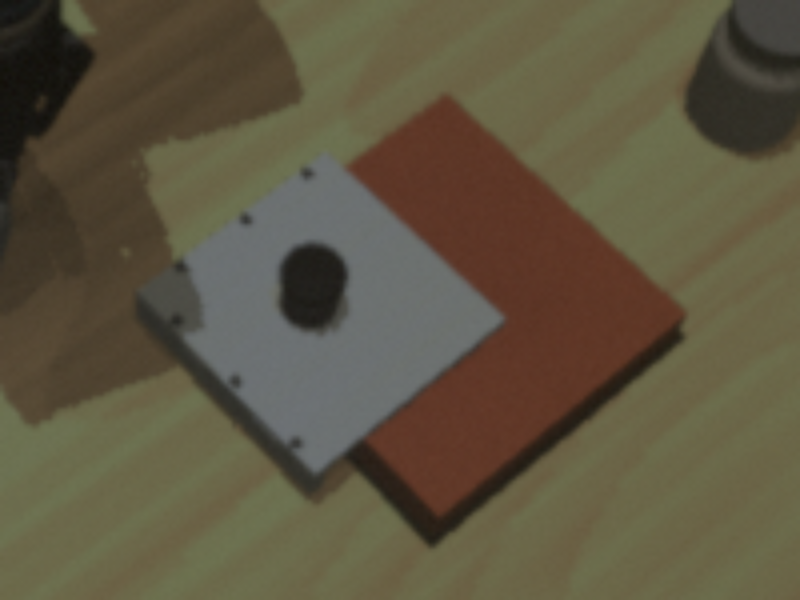

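View pics/top3.png

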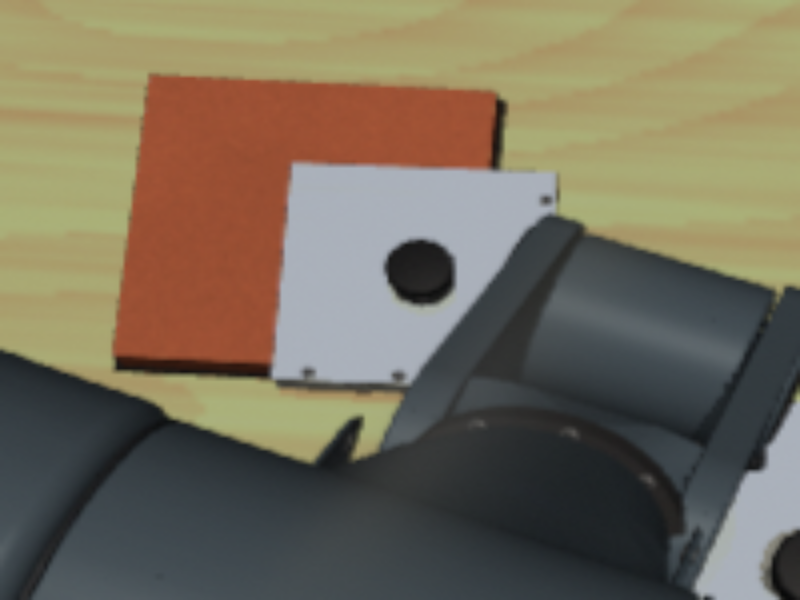

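The jig has slid up: its outer near edge now overhangs the tile edge by about one fence thickness and looks parallel. I measure it.

```bash
cat >> h.py <<'E'
def grad_edge(d,A,B,z,nrm,w=14):
    """sub-pixel edge: points A,B (world xy at height z) predicted edge; nrm=outward normal (world xy). returns line fit"""
    g=cv2.cvtColor(cv2.GaussianBlur(d['img'],(3,3),0),cv2.COLOR_RGB2LAB).astype(np.float32)
    A=np.array(A);B=np.array(B);out=[]
    for t in np.linspace(.1,.9,41):
        o=np.arange(-w,w+.01,.25)/1000
        P=(A+(B-A)*t)+np.outer(o,nrm)
        uv=proj(d,np.c_[P,np.full(len(P),z)]).astype(np.float32)
        v=cv2.remap(g,uv[:,:1].copy(),uv[:,1:].copy(),cv2.INTER_LINEAR)[:,0]
        k=6;dv=np.linalg.norm(v[2*k:]-v[:-2*k],axis=1)
        out.append((P[k:-k][dv.argmax()],dv.max()))
    Q=np.array([q for q,_ in out]);
    l=cv2.fitLine(Q.astype(np.float32),cv2.DIST_HUBER,0,.001,1e-5).ravel()
    for _ in range(3):
        n=np.array([-l[1],l[0]]);r=(Q-l[2:])@n;k=abs(r)<.0015
        if k.sum()<8:break
        l=cv2.fitLine(Q[k].astype(np.float32),cv2.DIST_L2,0,.001,1e-5).ravel()
    dr=l[:2]*np.sign(l[:2]@(B-A));
    return l[2:],np.degrees(np.arctan2(dr[1],dr[0])),k.sum()
E
python3 - <<'E'
from h import *
rot=lambda a:np.array([[np.cos(a),-np.sin(a)],[np.sin(a),np.cos(a)]])
for n,pj,pt in(('scene',(370,240),(430,250)),('top',(275,190),(225,170))):
    d=snapshot(n);h=cv2.cvtColor(d['img'],cv2.COLOR_RGB2HSV)
    if n=='scene':
        ap=cv2.approxPolyDP(hull(jigmask(d,pj)),4,True).reshape(-1,2);print('jig poly',ap.tolist(),cast(d,ap,.038)[:,:2].round(4).tolist())
    c=np.array([.682,.143]);Rt=rot(np.radians(.7))
    T=lambda x,y:c+Rt@np.array([x,y])
    for nm,a,b,nr in(('far',T(.1,.1),T(.1,-.1),Rt@[1,0]),('left',T(-.1,.1),T(.1,.1),Rt@[0,1]),('near-left part',T(-.1,.1),T(-.1,.045),Rt@[-1,0]),('side-far part',T(.09,-.1),T(.04,-.1),Rt@[0,-1])):
        l,ang,k=grad_edge(d,a,b,.03,nr,8);print(n,'tile',nm,'pt',l.round(4),'ang%90',round((ang+45)%90-45,2),k)
E
```

```text
jig poly [[372, 208], [415, 249], [368, 287], [336, 254], [336, 233]] [[0.5757, 0.1534], [0.7202, 0.1558], [0.724, 0.0093], [0.6181, 0.0065], [0.5757, 0.0416]]
scene tile far pt [0.7844 0.1443] ang%90 0.6 41
scene tile left pt [0.6808 0.2452] ang%90 0.7 41
scene tile near-left part pt [0.5838 0.2143] ang%90 0.35 41
scene tile side-far part pt [0.7482 0.0464] ang%90 0.35 41
top tile far pt [0.7827 0.1442] ang%90 0.83 41
top tile left pt [0.6808 0.2447] ang%90 0.91 41
top tile near-left part pt [0.5746 0.2133] ang%90 0.7 27
top tile side-far part pt [0.7483 0.04  ] ang%90 0.8 41
```

```bash
cat >> h.py <<'E'
rot=lambda a:np.array([[np.cos(a),-np.sin(a)],[np.sin(a),np.cos(a)]])
def jig(d,o,yaw,w=6,names=('far','left','near','side')):
    """o: guessed jig origin xy; measured far/left edges expressed in the guessed frame"""
    Rj=rot(np.radians(yaw));J=lambda x,y:np.array(o)+Rj@np.array([x,y])
    for nm,a,b,nr in(('far',J(.14,.14),J(.14,-.01),[1,0]),('left',J(-.01,.14),J(.14,.14),[0,1]),('near',J(-.01,.14),J(-.01,-.01),[-1,0]),('side',J(-.01,-.01),J(.14,-.01),[0,-1])):
        if nm not in names: continue
        l,ang,k=grad_edge(d,a,b,.038,Rj@nr,w);q=Rj.T@(l-o)
        print('  jig',nm,'in guess frame mm',(q*1000).round(1),'yaw',round((ang+45)%90-45,2),k)
E
python3 - <<'E'
from h import *
for n in('scene','top'):
    d=snapshot(n);print(n);jig(d,(.5842,.0180),.75)
E
```

```text
scene
  jig far in guess frame mm [141.   66.3] yaw 1.74 40
  jig left in guess frame mm [ 65.  136.4] yaw 1.5 41
  jig near in guess frame mm [-8.6 66.5] yaw 1.52 39
  jig side in guess frame mm [ 65.6 -13.9] yaw 1.23 37
top
  jig far in guess frame mm [139.8  65. ] yaw 1.39 41
  jig left in guess frame mm [ 65.  135.9] yaw 1.31 41
  jig near in guess frame mm [-9.8 70.2] yaw 3.72 26
  jig side in guess frame mm [ 69.2 -10. ] yaw -4.71 22
```

The scene view gives tile yaw 0.6–0.7° and jig yaw about 1.5–1.7°; the top view agrees in sign. The flat finger face held the jig at its own angle, leaving the b end of the near fence about 1–2 mm open. I push again nearer the b end, with the tool turned so only a finger corner touches.

>>> jog_arm --pt "0 3 0 -2 255" --pt "0 3 0 -2 255" --pt "0 3 0 -0.4 255" --pt "0 3 -1 0 255" --pt "0.5 0.5 -3 0 255" --pt "0.5 0 -3 0 255" --pt "0 0 -1.5 0 255" --pt "0 0 -1 0 255" --pt "0 0 0 0 255"

```text
t: 6.87
tcp_pos: [0.5182, 0.0981, 0.0104]
tool_rot: [0.018, 1.0, 0.001, -0.02]
force: [0.1, 0.6, 0.2]
finger_gap: -0.004
```

```bash
python3 -c "
from h import *
st()"
```

```text
t 6.87 tcp mm [518.2  98.1  10.4] jaw deg 87.94 z [-0.04   0.003 -0.999] F [0.1 0.6 0.2] T [ 0.03 -0.02  0.04] gap -0.004 q [-0.03  0.77  1.79  0.    0.62 -1.56]
```

>>> jog_arm --pt "1 -0.8 0.2 0 255" --pt "1.2 0 0 0 255" --pt "0.9 0 0 0 255" --pt "0.3 0 0 0 255"

```text
t: 7.2
tcp_pos: [0.554, 0.0898, 0.0143]
tool_rot: [0.017, 1.0, 0.001, -0.02]
force: [0.6, 0.0, -0.7]
finger_gap: 0.003
```

>>> jog_arm --pt "0.3 0 0 0 255" --pt "0.3 0 0 0 255" --pt "0.3 0 0 0 255"

```text
t: 7.45
tcp_pos: [0.5628, 0.089, 0.0161]
tool_rot: [0.017, 1.0, 0.001, -0.021]
force: [-6.5, 3.1, -1.1]
finger_gap: 0.0
```

>>> jog_arm --pt "0.25 0 0 0 255" --pt "0.25 0 0 0 255" --pt "0.25 0 0 0 255"

```text
t: 7.7
tcp_pos: [0.5624, 0.0891, 0.0161]
tool_rot: [0.017, 0.999, 0.001, -0.03]
force: [-5.3, -0.8, 4.4]
finger_gap: 0.002
```

>>> jog_arm --pt "0.45 0 0 0 255" --pt "0.45 0 0 0 255"

```text
t: 7.87
tcp_pos: [0.5621, 0.0891, 0.0163]
tool_rot: [0.016, 0.999, 0.001, -0.04]
force: [-9.1, -1.1, 7.0]
finger_gap: -0.001
```

>>> jog_arm --pt "0.5 0 0 0 255" --pt "0.5 0 0 0 255" --pt "0.5 0 0 0 255"

```text
t: 8.12
tcp_pos: [0.5615, 0.089, 0.0167]
tool_rot: [0.015, 0.998, -0.0, -0.058]
force: [-9.5, -1.4, 6.1]
finger_gap: 0.002
```

```bash
python3 - <<'E'
from h import *
st()
d=snapshot('scene')
cv2.imwrite('pics/s4.png',cv2.resize(d['img'][170:320,290:490],(800,600))[...,::-1])
jig(d,(.5842,.0140),.75)
E
```

```text
t 8.12 tcp mm [561.5  89.   16.7] jaw deg 88.29 z [-0.115  0.001 -0.993] F [-9.5 -1.4  6.1] T [-0.11  1.38  0.02] gap 0.002 q [-0.04  0.8   1.63 -0.    0.83 -1.58]
  jig far in guess frame mm [141.7  65. ] yaw 0.81 41
  jig left in guess frame mm [ 65.  139.4] yaw 0.31 41
  jig near in guess frame mm [-9.9 61.9] yaw 4.16 27
  jig side in guess frame mm [ 65.  -11.1] yaw 0.7 41
```

View pics/s4.png

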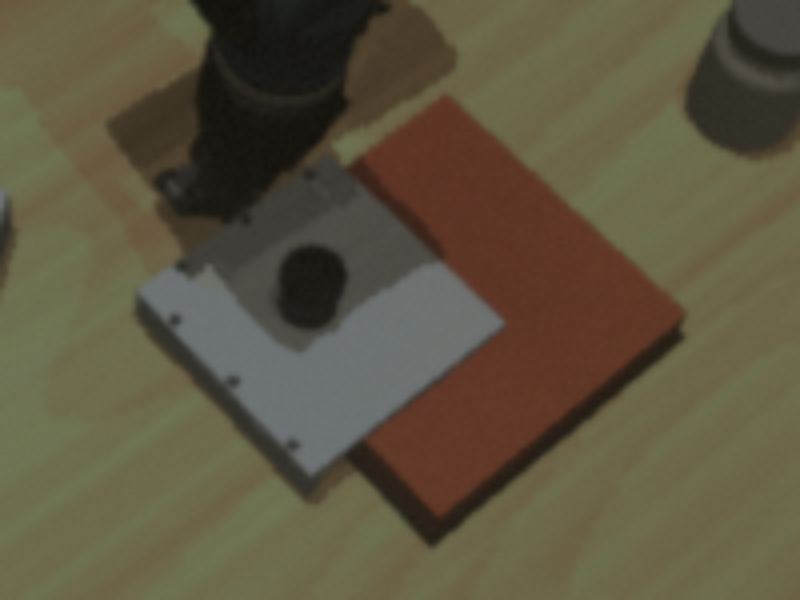

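The jig now reads 0.3–0.8° in the scene view against 0.6–0.7° for the tile, so the near fence is flush. The tool has crept into a tilt, so I retreat, go to the side fence and re-check the attitude.

>>> jog_arm --pt "-0.3 0 0 0 255" --pt "-1 0 0 0 255" --pt "-2 0 0.5 0 255" --pt "-2 0 3 0 255" --pt "0 -2 3.5 1 255" --pt "0 -4 2 1 255" --pt "0 -4 0 0 255" --pt "0 -4 0 0 255" --pt "2 -1 0 0 255" --pt "0 0 0 0 255"

```text
t: 9.0
tcp_pos: [0.5371, -0.0684, 0.113]
tool_rot: [-0.006, 0.999, -0.006, -0.042]
force: [1.4, -0.4, 0.8]
finger_gap: 0.001
```

```bash
python3 - <<'E'
from h import *
st()
for n in('scene',):
    d=snapshot(n);print(n);jig(d,(.5842,.0140),.75)
E
```

```text
t 9.0 tcp mm [537.1 -68.4 113. ] jaw deg 90.7 z [-0.085 -0.012 -0.996] F [ 1.4 -0.4  0.8] T [ 0.08 -0.15  0.01] gap 0.001 q [-0.31  0.61  1.69 -0.05  0.92 -1.86]
scene
  jig far in guess frame mm [141.7  65. ] yaw 0.84 41
  jig left in guess frame mm [ 65.  139.4] yaw 0.81 41
  jig near in guess frame mm [-7.9 66.1] yaw 0.44 39
  jig side in guess frame mm [ 67.4 -10.9] yaw 0.51 36
```

>>> jog_arm --pt "3 0 0 0 255" --pt "3 0 0 0 255" --pt "3 1 -1 0 255" --pt "1.5 0.5 -3 0 255" --pt "0 0 -3 0 255" --pt "0 0 -1.5 0 255" --pt "0 0 -0.5 0 255" --pt "0 0 0 0 255"

```text
t: 9.72
tcp_pos: [0.6411, -0.0435, 0.0193]
tool_rot: [-0.009, 0.999, -0.005, -0.043]
force: [0.2, -0.1, -0.9]
finger_gap: 0.001
```

```bash
python3 - <<'E'
from h import *
st()
E
```

```text
t 9.72 tcp mm [641.1 -43.5  19.3] jaw deg 91.02 z [-0.086 -0.01  -0.996] F [ 0.2 -0.1 -0.9] T [ 0.04 -0.03 -0.01] gap 0.001 q [-0.23  0.85  1.45 -0.04  0.92 -1.79]
```

>>> jog_arm --pt "0.5 1 -0.3 -0.3 255" --pt "0 1 0 0 255" --pt "0 0.5 0 0 255" --pt "0 0.3 0 0 255" --pt "0 0.3 0 0 255"

```text
t: 10.13
tcp_pos: [0.6469, -0.0083, 0.0194]
tool_rot: [-0.007, 0.999, -0.005, -0.041]
force: [-1.0, -1.0, -1.1]
finger_gap: -0.005
```

>>> jog_arm --pt "0.03 0.3 0 0 255" --pt "0.03 0.3 0 0 255" --pt "0.03 0.3 0 0 255" --pt "0.03 0.3 0 0 255"

```text
t: 10.47
tcp_pos: [0.6485, 0.0032, 0.0212]
tool_rot: [-0.007, 0.999, -0.007, -0.04]
force: [-1.9, -1.9, -1.0]
finger_gap: -0.002
```

```bash
python3 - <<'E'
from h import *
st()
d=snapshot('scene');cv2.imwrite('pics/s5.png',cv2.resize(d['img'][170:320,290:490],(800,600))[...,::-1])
E
```

```text
t 10.47 tcp mm [648.5   3.2  21.2] jaw deg 90.86 z [-0.081 -0.014 -0.997] F [-1.9 -1.9 -1. ] T [-0.35 -0.04  0.03] gap -0.002 q [-0.15  0.85  1.43 -0.03  0.93 -1.72]
```

View pics/s5.png

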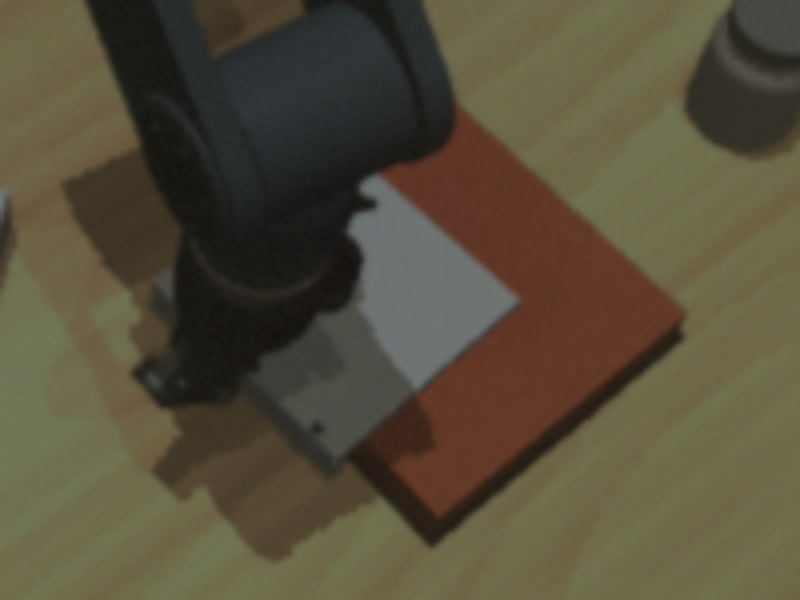

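The jig slides towards +y in line. TCP contact is expected near y = 20 mm.

>>> jog_arm --pt "0.03 0.3 -0.1 0 255" --pt "0.03 0.3 -0.1 0 255" --pt "0.03 0.3 -0.1 0 255" --pt "0.03 0.25 0 0 255"

```text
t: 10.85
tcp_pos: [0.6508, 0.0102, 0.0209]
tool_rot: [-0.008, 0.999, -0.011, -0.04]
force: [-2.1, -7.2, -1.7]
finger_gap: 0.0
```

>>> jog_arm --pt "0.03 0.25 -0.05 0 255" --pt "0.03 0.25 0 0 255"

```text
t: 11.02
tcp_pos: [0.6506, 0.0105, 0.0208]
tool_rot: [-0.01, 0.999, -0.015, -0.041]
force: [-0.7, -9.5, -0.5]
finger_gap: 0.001
```

>>> jog_arm --pt "0.03 0.25 -0.05 0 255" --pt "0.03 0.25 0 0 255"

```text
t: 11.18
tcp_pos: [0.6506, 0.0103, 0.021]
tool_rot: [-0.011, 0.999, -0.019, -0.042]
force: [-1.7, -9.2, -0.9]
finger_gap: 0.003
```

>>> jog_arm --pt "0.03 0.25 0 0 255" --pt "0.03 0.25 0 0 255"

```text
t: 11.35
tcp_pos: [0.6506, 0.0102, 0.021]
tool_rot: [-0.012, 0.999, -0.022, -0.044]
force: [-1.0, -8.3, 0.1]
finger_gap: 0.003
```

>>> jog_arm --pt "0.03 0.32 0 0 255" --pt "0.03 0.32 0 0 255" --pt "0.03 0.32 0 0 255"

```text
t: 11.6
tcp_pos: [0.6505, 0.0102, 0.0212]
tool_rot: [-0.013, 0.998, -0.03, -0.046]
force: [-1.4, -10.6, 0.4]
finger_gap: -0.0
```

>>> jog_arm --pt "0 -0.3 0 0 255" --pt "0 -1 0 0 255" --pt "0 -2 0.5 0 255" --pt "0 -2.5 3 0 255" --pt "0 -2 3.5 0 255" --pt "0 -3 2 0 255" --pt "0 -4 0 0 255" --pt "-1 -4 0 0 255" --pt "0 -3 0 0 255" --pt "0 0 0 0 255"

```text
t: 12.43
tcp_pos: [0.6412, -0.2137, 0.1159]
tool_rot: [-0.014, 0.999, -0.026, -0.042]
force: [0.6, -1.1, 0.1]
finger_gap: -0.001
```

```bash
python3 - <<'E'
from h import *
st()
for n,a in(('top',(slice(120,270),slice(170,370))),('scene',(slice(170,320),slice(290,490)))):
    d=snapshot(n);cv2.imwrite('pics/%s6.png'%n,cv2.resize(d['img'][a],(800,600))[...,::-1]);print(n);jig(d,(.5851,.0435),.75,4)
    Rt=rot(np.radians(.75));c=np.array([.5851,.0435]);T=lambda x,y:c+Rt@np.array([x,y])
    for nm,p,q,nr in(('far',T(.2,.2),T(.2,0),[1,0]),('left',T(0,.2),T(.2,.2),[0,1]),('near-left',T(0,.2),T(0,.15),[-1,0]),('side-far',T(.2,0),T(.15,0),[0,-1])):
        l,ang,k=grad_edge(d,p,q,.03,Rt@nr,8);print('  tile',nm,((Rt.T@(l-c))*1000).round(1),'yaw',round((ang+45)%90-45,2),k)
E
```

```text
t 12.43 tcp mm [ 641.2 -213.7  115.9] jaw deg 91.72 z [-0.083 -0.054 -0.995] F [ 0.6 -1.1  0.1] T [ 0.02 -0.01  0.02] gap -0.001 q [-0.45  0.75  1.34 -0.09  1.11 -2.  ]
top
  jig far in guess frame mm [141.   52.1] yaw 1.66 23
  jig left in guess frame mm [ 57.3 140.5] yaw 0.09 19
  jig near in guess frame mm [-8.6 64.2] yaw -0.62 28
  jig side in guess frame mm [ 65.7 -11.9] yaw 1.22 25
  tile far [198.7 101.9] yaw 0.85 33
  tile left [104.4 200.2] yaw 0.48 38
  tile near-left [ -0.7 175. ] yaw -8.0 7
  tile side-far [174.   -5.6] yaw 2.81 39
scene
  jig far in guess frame mm [137.7  62.4] yaw 0.87 29
  jig left in guess frame mm [ 67.5 137.9] yaw -0.32 29
  jig near in guess frame mm [-12.2  59.9] yaw 1.29 30
  jig side in guess frame mm [ 71.8 -12.4] yaw 0.73 32
  tile far [200.5 100. ] yaw 0.78 41
  tile left [100.  200.4] yaw 0.85 41
  tile near-left [  1. 175.] yaw 0.95 41
  tile side-far [175.    0.5] yaw 0.01 41
```

View pics/scene6.png

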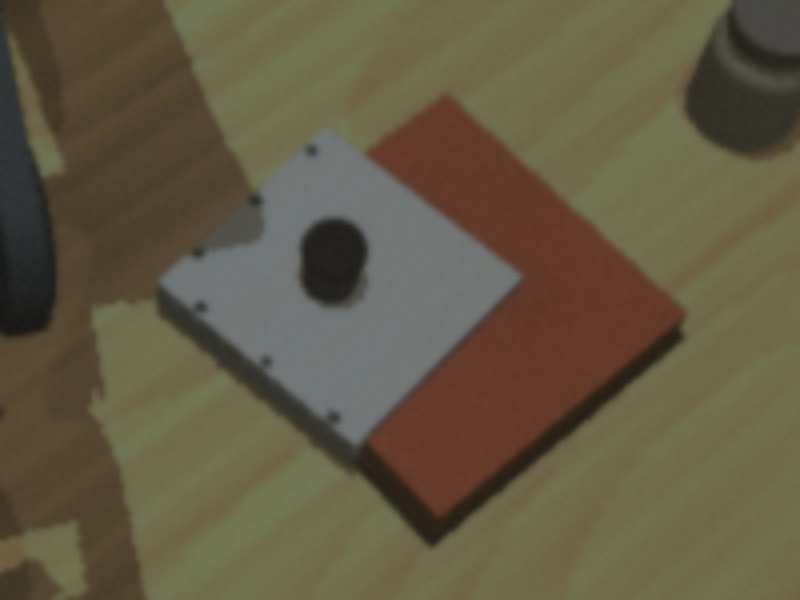

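View pics/top6.png

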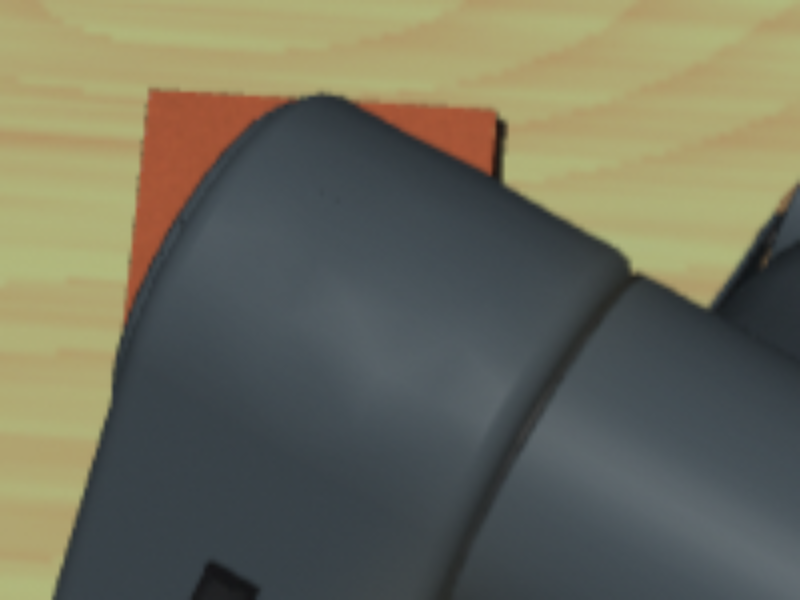

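In the scene crop the jig has turned on the tile, and its near edge is no longer parallel: the b end near (325,130) has swung out. I measure how much.

```bash
python3 - <<'E'
from h import *
d=snapshot('scene')
ap=cv2.approxPolyDP(hull(jigmask(d,(375,238))),3,True).reshape(-1,2);print(ap.tolist(),cast(d,ap,.038)[:,:2].round(4).tolist())
for y in (3,5,7):
    print(y);jig(d,(.586,.035),y,8)
E
```

```text
[[370, 202], [419, 238], [379, 280], [330, 240]] [[0.5598, 0.1612], [0.7052, 0.1834], [0.7265, 0.0393], [0.5815, 0.0189]]
3
  jig far in guess frame mm [136.2  65. ] yaw 6.81 41
  jig left in guess frame mm [ 66.4 138.2] yaw 7.52 40
  jig near in guess frame mm [-13.9  68.8] yaw 6.99 24
  jig side in guess frame mm [ 67.1 -12.2] yaw 7.43 38
5
  jig far in guess frame mm [137.9  65. ] yaw 7.31 41
  jig left in guess frame mm [ 65.  135.6] yaw 7.36 41
  jig near in guess frame mm [-11.7  68.4] yaw 7.63 28
  jig side in guess frame mm [ 64.2 -14.6] yaw 7.32 36
7
  jig far in guess frame mm [140.  65.] yaw 7.38 41
  jig left in guess frame mm [ 65.  133.6] yaw 7.11 41
  jig near in guess frame mm [-9.2 72.2] yaw 7.62 30
  jig side in guess frame mm [ 64.2 -16.5] yaw 7.04 36
```

Jig yaw is about 7.2° and it is wedged on the tile corner and the side fence's b end. Drag of the near fence on the edge turned it, because my push line was too far out. My plan is to bring the near fence home again by its b end, then push the side with two spread fingers so the jig cannot turn.

>>> jog_arm --pt "-2 2 4 0 255" --pt "-2 3.5 0 0 255" --pt "-2 3.5 0 0 255" --pt "-2 3.5 0 0 255" --pt "-2 3.5 0 0 255" --pt "-1 3.5 0 0 255" --pt "0 3.5 0 0 255" --pt "0 3.5 0 0 255" --pt "0 3.5 0 0 255" --pt "0 1 0 0 255"

```text
t: 13.42
tcp_pos: [0.52, 0.125, 0.1405]
tool_rot: [-0.022, 0.998, -0.017, -0.052]
force: [0.6, -0.1, 0.4]
finger_gap: -0.0
```

```bash
python3 - <<'E'
from h import *
st()
E
```

```text
t 13.42 tcp mm [520.  125.  140.5] jaw deg 92.58 z [-0.104 -0.037 -0.994] F [ 0.6 -0.1  0.4] T [ 0.   -0.08 -0.05] gap -0.0 q [ 0.05  0.57  1.66 -0.04  1.01 -1.55]
```

>>> jog_arm --pt "0 0.4 -4 -1 255" --pt "0 0 -4 -1 255" --pt "0 0 -2.5 -1 255" --pt "0 0 0 0 255"

```text
t: 13.75
tcp_pos: [0.5188, 0.1416, 0.0351]
tool_rot: [-0.003, 0.999, -0.015, -0.048]
force: [-0.3, -1.1, -0.5]
finger_gap: 0.002
```

```bash
python3 - <<'E'
from h import *
st()
E
```

```text
t 13.75 tcp mm [518.8 141.6  35.1] jaw deg 90.47 z [-0.096 -0.03  -0.995] F [-0.3 -1.1 -0.5] T [0.03 0.02 0.02] gap 0.002 q [ 0.07  0.75  1.72 -0.03  0.78 -1.48]
```

>>> jog_arm --pt "0.5 -1.2 -1 -2 255" --pt "0.8 0 -0.9 0 255" --pt "0.6 0 0 0 255" --pt "0.5 0 0 0 255" --pt "0.3 0 0 0 255" --pt "0.3 0 0 0 255"

```text
t: 14.25
tcp_pos: [0.5496, 0.134, 0.018]
tool_rot: [0.01, 0.999, -0.013, -0.049]
force: [-1.1, -0.5, -0.8]
finger_gap: 0.0
```

>>> jog_arm --pt "0.3 0 0 0 255" --pt "0.3 0 0 0 255" --pt "0.3 0 0 0 255" --pt "0.3 0 0 0 255"

```text
t: 14.58
tcp_pos: [0.5601, 0.1349, 0.0198]
tool_rot: [0.01, 0.999, -0.013, -0.052]
force: [-2.8, 0.7, -0.9]
finger_gap: 0.0
```

>>> jog_arm --pt "0.3 0 0 0 255" --pt "0.3 0 0 0 255" --pt "0.3 0 0 0 255"

```text
t: 14.83
tcp_pos: [0.561, 0.1351, 0.0198]
tool_rot: [0.009, 0.998, -0.014, -0.062]
force: [-6.1, 1.2, 3.9]
finger_gap: -0.001
```

>>> jog_arm --pt "0.4 0 0 0 255" --pt "0.4 0 0 0 255"

```text
t: 15.0
tcp_pos: [0.5607, 0.135, 0.0201]
tool_rot: [0.009, 0.997, -0.014, -0.071]
force: [-7.6, -0.5, 5.3]
finger_gap: 0.002
```

```bash
python3 - <<'E'
from h import *
st()
d=snapshot('scene')
cv2.imwrite('pics/s7.png',cv2.resize(d['img'][170:320,290:490],(800,600))[...,::-1])
for y in (1,2.5,5): print(y);jig(d,(.5851,.036),y,8)
E
```

```text
t 15.0 tcp mm [560.7 135.   20.1] jaw deg 89.06 z [-0.143 -0.027 -0.989] F [-7.6 -0.5  5.3] T [ 0.07  1.17 -0.04] gap 0.002 q [ 0.05  0.81  1.58 -0.03  0.89 -1.48]
1
  jig far in guess frame mm [140.7  65. ] yaw 0.72 41
  jig left in guess frame mm [ 65.  133.5] yaw 0.95 41
  jig near in guess frame mm [-9.  56.1] yaw 1.14 32
  jig side in guess frame mm [ 65.4 -16.5] yaw 1.0 34
2.5
  jig far in guess frame mm [142.5  65. ] yaw 0.82 41
  jig left in guess frame mm [ 65.  133.5] yaw 2.48 41
  jig near in guess frame mm [-7.7 56.2] yaw 1.58 30
  jig side in guess frame mm [ 61.5 -16.5] yaw 2.5 30
5
  jig far in guess frame mm [145.  65.] yaw 2.46 41
  jig left in guess frame mm [ 43.3 135.1] yaw 9.71 16
  jig near in guess frame mm [-5.4 59.3] yaw 2.12 28
  jig side in guess frame mm [ 50.2 -16.1] yaw 6.02 25
```

View pics/s7.png

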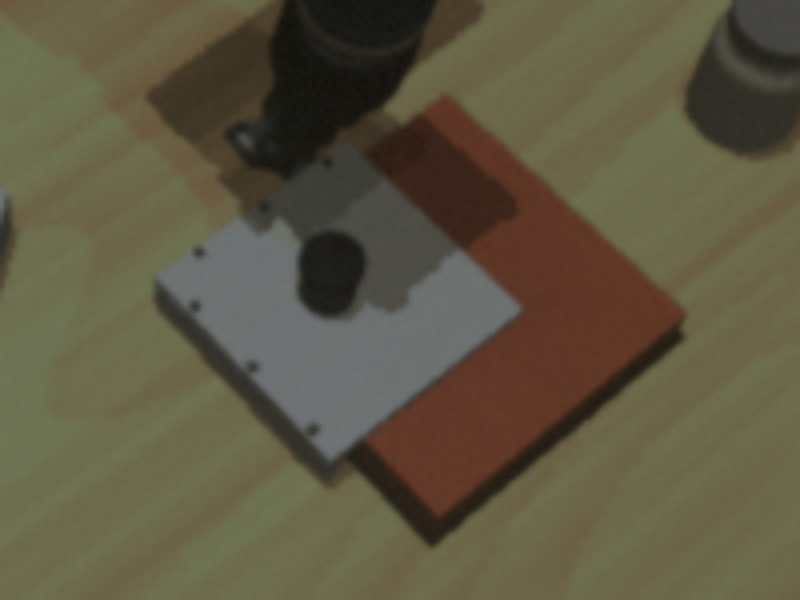

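The jig is back at about 0.9° with the near fence on the edge; the side gap is about 14 mm. I firm this up briefly, then retreat. Turning the tool by −90° also swings the accumulated tilt to lead into the side push, which undoes it.

>>> jog_arm --pt "0.5 -0.1 0 0 255" --pt "0.5 0 0 0 255" --pt "0.5 0 0 0 255"

```text
t: 15.3
tcp_pos: [0.5601, 0.1351, 0.0206]
tool_rot: [0.009, 0.996, -0.014, -0.089]
force: [-8.4, -1.1, 5.0]
finger_gap: 0.004
```

>>> jog_arm --pt "-0.3 0 0 0 255" --pt "-1 0 0 0 255" --pt "-2 0 0.5 0 255" --pt "-2 0 3 0 255" --pt "0 -2 3.5 -7 255" --pt "0 -4 3 -7 255" --pt "0 -4 0 -7 255" --pt "0 -4 0 -7 255" --pt "0 -4 0 -7 255" --pt "0 -2 0 -7 255"

```text
t: 16.13
tcp_pos: [0.518, -0.0654, 0.1235]
tool_rot: [0.373, 0.925, 0.017, -0.071]
force: [0.2, 0.9, -0.2]
finger_gap: 0.0
```

>>> jog_arm --pt "2 0 0 -7 128" --pt "2 0 0 -7 128" --pt "2 0 0 -7 128" --pt "2 0 0 -7 128" --pt "1 0 0 -7 128" --pt "0 0 0 -7 128" --pt "0 0 0 -5 128" --pt "0 0 0 0 128"

```text
t: 16.8
tcp_pos: [0.6234, -0.0834, 0.1284]
tool_rot: [0.719, 0.693, 0.046, -0.042]
force: [0.2, 0.7, 0.3]
finger_gap: 0.499
```

```bash
python3 - <<'E'
from h import *
st()
d=snapshot('scene')
cv2.imwrite('pics/s8.png',cv2.resize(d['img'][170:320,290:490],(800,600))[...,::-1])
for y in (0.8,): print(y);jig(d,(.5851,.031),y,6)
E
```

```text
t 16.8 tcp mm [623.4 -83.4 128.4] jaw deg -2.12 z [ 0.008  0.124 -0.992] F [0.2 0.7 0.3] T [-0.03  0.02  0.03] gap 0.499 q [-0.37  0.66  1.5   0.14  1.02 -0.41]
0.8
  jig far in guess frame mm [140.6  65. ] yaw 0.85 41
  jig left in guess frame mm [ 65.  136.7] yaw 0.65 41
  jig near in guess frame mm [-8.8 63.1] yaw 0.56 34
  jig side in guess frame mm [ 63.1 -13.5] yaw 0.85 37
```

View pics/s8.png

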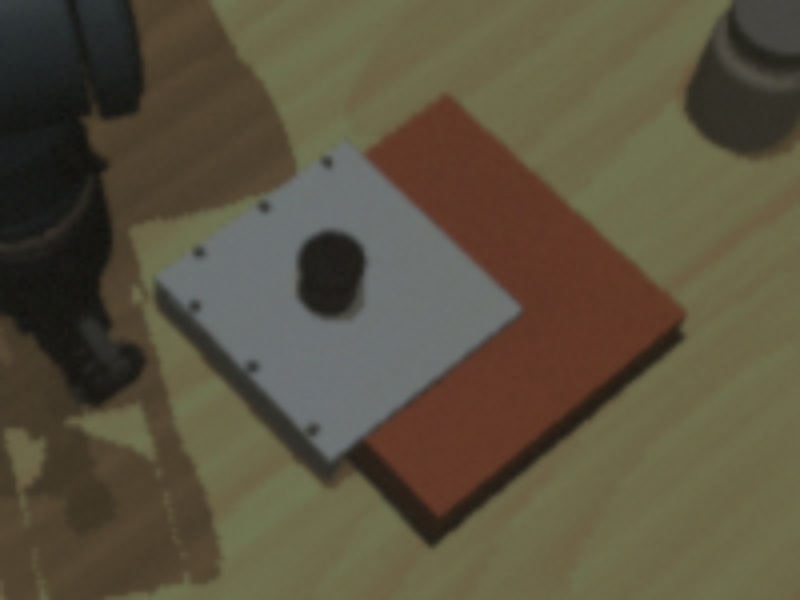

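>>> jog_arm --pt "1 1 -3 1.5 128" --pt "0.8 1 -3 1.4 128" --pt "0 1 -2.5 0 128" --pt "0 0 -0.7 0 128" --pt "0 0 0 0 128"

```text
t: 17.27
tcp_pos: [0.6474, -0.0561, 0.0376]
tool_rot: [0.695, 0.717, 0.047, -0.035]
force: [0.1, -0.4, 1.0]
finger_gap: 0.5
```

```bash
python3 - <<'E'
from h import *
st()
E
```

```text
t 17.27 tcp mm [647.4 -56.1  37.6] jaw deg 1.68 z [ 0.015  0.117 -0.993] F [ 0.1 -0.4  1. ] T [-0.04 -0.01  0.01] gap 0.5 q [-0.31  0.81  1.5   0.15  0.86 -0.44]
```

>>> jog_arm --pt "-0.6 1.5 -1.2 -0.9 128" --pt "0 1.5 -1 0 128" --pt "0 1.5 -0.2 0 128" --pt "0 0.4 0 0 128" --pt "0 0 0 0 128"

```text
t: 17.68
tcp_pos: [0.645, -0.0073, 0.0169]
tool_rot: [0.7, 0.712, 0.049, -0.031]
force: [0.1, -0.6, 0.1]
finger_gap: 0.496
```

```bash
python3 - <<'E'
from h import *
st()
E
```

```text
t 17.68 tcp mm [645.   -7.3  16.9] jaw deg 0.92 z [ 0.025  0.113 -0.993] F [ 0.1 -0.6  0.1] T [-0.08  0.02 -0.02] gap 0.496 q [-0.24  0.83  1.53  0.16  0.79 -0.37]
```

>>> jog_arm --pt "-0.4 0.3 -0.3 0 128" --pt "0 0.3 0 0 128" --pt "0 0.3 0 0 128" --pt "0 0.3 0 0 128"

```text
t: 18.02
tcp_pos: [0.6434, 0.0043, 0.0169]
tool_rot: [0.699, 0.713, 0.051, -0.028]
force: [0.0, 0.3, 0.4]
finger_gap: 0.501
```

>>> jog_arm --pt "0 0.25 0 0 128" --pt "0 0.25 0 0 128" --pt "0 0.25 0 0 128" --pt "0 0.25 0 0 128"

```text
t: 18.35
tcp_pos: [0.6439, 0.0128, 0.0173]
tool_rot: [0.699, 0.713, 0.05, -0.026]
force: [-1.6, -3.9, 1.2]
finger_gap: 0.498
```

```bash
python3 - <<'E'
from h import *
st()
d=snapshot('scene')
cv2.imwrite('pics/s9.png',cv2.resize(d['img'][170:320,290:490],(800,600))[...,::-1])
jig(d,(.5851,.031),.8,6)
E
```

```text
t 18.35 tcp mm [643.9  12.8  17.3] jaw deg 1.02 z [ 0.032  0.108 -0.994] F [-1.6 -3.9  1.2] T [-0.6   0.14  0.05] gap 0.498 q [-0.21  0.83  1.54  0.16  0.77 -0.34]
  jig far in guess frame mm [140.3  65. ] yaw 1.15 41
  jig left in guess frame mm [ 65.  142.7] yaw 0.99 41
  jig near in guess frame mm [-11.8  73.6] yaw 4.01 16
  jig side in guess frame mm [83.9 -8.5] yaw 2.83 14
```

View pics/s9.png

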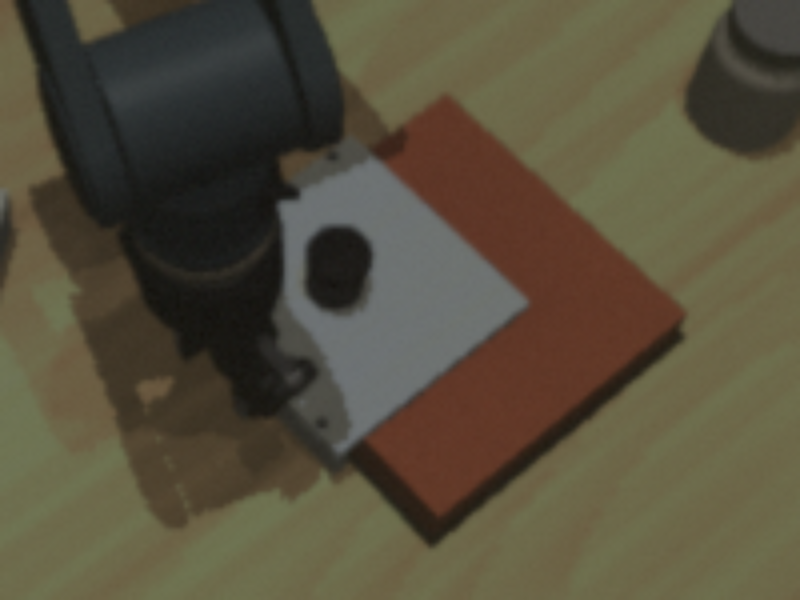

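The jig follows the two fingers at about 1.0° and has moved about 6 mm. I trim the yaw slightly and continue.

>>> jog_arm --pt "0 0.25 0 -0.3 128" --pt "0 0.25 0 0 128" --pt "0 0.25 0 0 128"

```text
t: 18.65
tcp_pos: [0.6436, 0.0197, 0.0173]
tool_rot: [0.701, 0.711, 0.049, -0.026]
force: [-0.6, -3.6, -0.0]
finger_gap: 0.497
```

>>> jog_arm --pt "0 0.25 0 0 128" --pt "0 0.25 0 0 128"

```text
t: 18.82
tcp_pos: [0.6436, 0.0237, 0.0173]
tool_rot: [0.701, 0.712, 0.048, -0.025]
force: [-3.7, -13.6, 2.1]
finger_gap: 0.497
```

>>> jog_arm --pt "0 0.25 0 0 128" --pt "0 0.25 0 0 128"

```text
t: 18.98
tcp_pos: [0.6437, 0.0236, 0.0174]
tool_rot: [0.699, 0.713, 0.045, -0.022]
force: [-2.8, -12.2, 1.8]
finger_gap: 0.495
```

```bash
python3 - <<'E'
from h import *
st()
d=snapshot('scene')
jig(d,(.5851,.0405),.8,6)
E
```

```text
t 18.98 tcp mm [643.7  23.6  17.4] jaw deg 0.99 z [ 0.032  0.094 -0.995] F [ -2.8 -12.2   1.8] T [-1.97  0.43 -0.1 ] gap 0.495 q [-0.18  0.83  1.54  0.14  0.76 -0.31]
  jig far in guess frame mm [140.5  65. ] yaw 0.81 41
  jig left in guess frame mm [ 65.  143.7] yaw 0.56 41
  jig near in guess frame mm [-7.6 62.8] yaw 2.23 19
  jig side in guess frame mm [74.3 -9. ] yaw 5.35 20
```

Side contact is at 12 N, with jig yaw 0.56–0.81°. I hold at about 10 N for a moment, back off and inspect.

>>> jog_arm --pt "0 0.2 0 0 128" --pt "0 0.2 0 0 128" --pt "0 0.2 0 0 128"

```text
t: 19.28
tcp_pos: [0.6437, 0.0234, 0.0175]
tool_rot: [0.7, 0.713, 0.042, -0.018]
force: [-1.9, -8.5, -0.0]
finger_gap: 0.498
```

>>> jog_arm --pt "0 -0.2 0 0 128" --pt "0 -0.7 0 0 128" --pt "0 -2 0 0 128" --pt "0 -3 2 0 128" --pt "-3 -2 3 0 200" --pt "-3 -2 2 0 255" --pt "-3 -2 0 0 255" --pt "-3 0 0 0 255" --pt "0 0 0 0 255"

```text
t: 20.03
tcp_pos: [0.5259, -0.0922, 0.0871]
tool_rot: [0.7, 0.713, 0.047, -0.019]
force: [-1.4, 0.6, 0.4]
finger_gap: 0.002
```

```bash
python3 - <<'E'
from h import *
st()
for n,a in(('top',(slice(120,270),slice(170,370))),('scene',(slice(170,320),slice(290,490)))):
    d=snapshot(n);cv2.imwrite('pics/%s10.png'%n,cv2.resize(d['img'][a],(800,600))[...,::-1]);print(n);jig(d,(.5851,.0435),.75,5)
    Rt=rot(np.radians(.75));c=np.array([.5851,.0435]);T=lambda x,y:c+Rt@np.array([x,y])
    for nm,p,q,nr in(('far',T(.2,.2),T(.2,0),[1,0]),('left',T(0,.2),T(.2,.2),[0,1])):
        l,ang,k=grad_edge(d,p,q,.03,Rt@nr,6);print('  tile',nm,((Rt.T@(l-c))*1000).round(1),'yaw',round((ang+45)%90-45,2),k)
E
```

```text
t 20.03 tcp mm [525.9 -92.2  87.1] jaw deg 0.96 z [ 0.04   0.094 -0.995] F [-1.4  0.6  0.4] T [-0.02  0.08  0.03] gap 0.002 q [-0.44  0.62  1.8   0.15  0.73 -0.57]
top
  jig far in guess frame mm [139.4  65. ] yaw 0.98 41
  jig left in guess frame mm [ 78.6 139.5] yaw 1.05 23
  jig near in guess frame mm [-10.4  56.4] yaw 1.08 16
  jig side in guess frame mm [68.7 -9. ] yaw 0.76 24
  tile far [198.9 100. ] yaw 0.92 41
  tile left [118.6 200.7] yaw -0.14 25
scene
  jig far in guess frame mm [140.4  65. ] yaw 0.74 41
  jig left in guess frame mm [ 65.  140.7] yaw 0.69 41
  jig near in guess frame mm [-9.1 66.7] yaw 0.6 38
  jig side in guess frame mm [63.6 -9.8] yaw 0.46 40
  tile far [200.5 100. ] yaw 0.75 41
  tile left [100.  200.5] yaw 0.79 41
```

View pics/scene10.png

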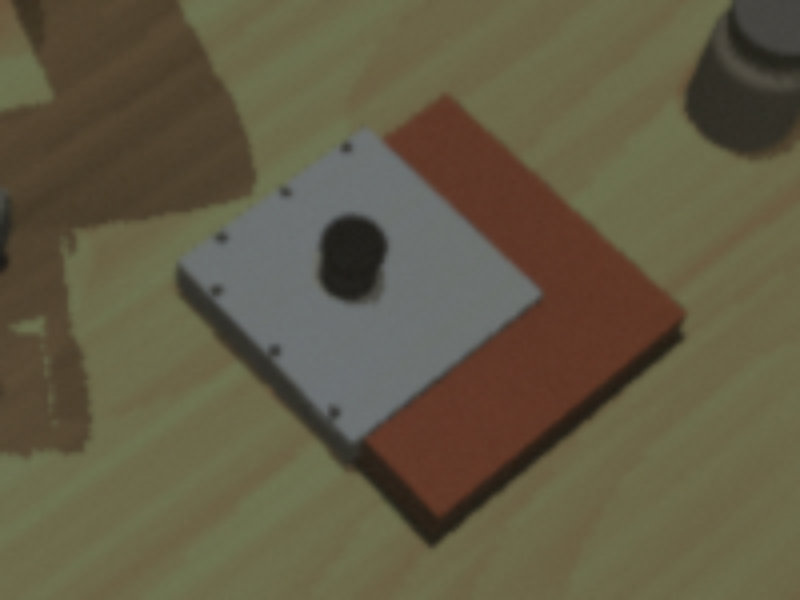

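View pics/top10.png

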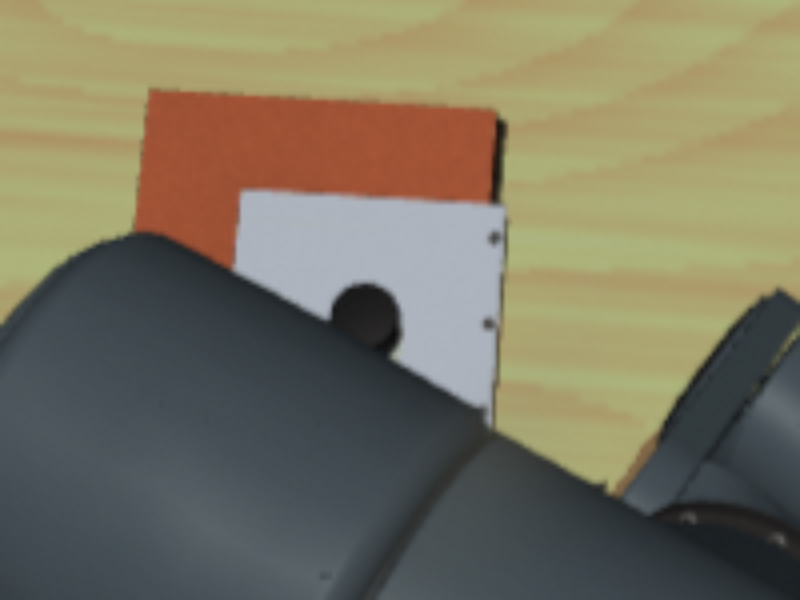

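Both views now agree: the scene view has jig yaw 0.69–0.74° against tile 0.75–0.79°. The far and left margins are 59.5–60.1 mm, against 60 expected at home. To be certain, I tap the near fence and then the side fence again at mid-length with about 10 N.

>>> jog_arm --pt "-1 3.5 0 0 255" --pt "0 3.5 0 0 255" --pt "0 3.5 0 0 255" --pt "0 3.5 0 0 255" --pt "0 3.5 -2 0 255" --pt "0 0.5 -3 0 255" --pt "0 0 -1.5 0 255" --pt "0 0 0 0 255"

```text
t: 20.8
tcp_pos: [0.5403, 0.0966, 0.0231]
tool_rot: [0.699, 0.713, 0.059, -0.003]
force: [0.0, -0.3, 0.6]
finger_gap: 0.004
```

```bash
python3 - <<'E'
from h import *
st()
E
```

```text
t 20.8 tcp mm [540.3  96.6  23.1] jaw deg 0.92 z [ 0.079  0.089 -0.993] F [ 0.  -0.3  0.6] T [0.01 0.05 0.  ] gap 0.004 q [-0.08  0.74  1.84  0.2   0.5  -0.27]
```

>>> jog_arm --pt "0 0.8 -0.6 0 255" --pt "0.4 0 0 0 255" --pt "0.4 0 0 0 255" --pt "0.3 0 0 0 255" --pt "0.2 0 0 0 255"

```text
t: 21.22
tcp_pos: [0.5587, 0.1068, 0.0177]
tool_rot: [0.698, 0.713, 0.061, -0.001]
force: [-0.1, 0.4, 0.7]
finger_gap: 0.006
```

>>> jog_arm --pt "0.25 0 0 0 255" --pt "0.25 0 0 0 255"

```text
t: 21.38
tcp_pos: [0.5621, 0.1064, 0.0184]
tool_rot: [0.699, 0.713, 0.06, -0.004]
force: [-7.2, 0.9, 2.6]
finger_gap: 0.001
```

>>> jog_arm --pt "0.25 0 0 0 255" --pt "0.25 0 0 0 255"

```text
t: 21.55
tcp_pos: [0.5618, 0.1065, 0.0185]
tool_rot: [0.699, 0.713, 0.056, -0.008]
force: [-5.3, 0.4, 3.6]
finger_gap: -0.0
```

>>> jog_arm --pt "0.25 0 0 0 255" --pt "0.25 0 0 0 255"

```text
t: 21.72
tcp_pos: [0.5617, 0.1064, 0.0187]
tool_rot: [0.699, 0.713, 0.053, -0.013]
force: [-5.1, 0.3, 3.7]
finger_gap: 0.0
```

Contact without motion, so the near fence was already home. I raise the push to about 10 N and hold.

>>> jog_arm --pt "0.5 0 0 0 255" --pt "0.5 0 0 0 255" --pt "0.5 0 0 0 255"

```text
t: 21.97
tcp_pos: [0.5613, 0.1067, 0.0185]
tool_rot: [0.699, 0.713, 0.042, -0.025]
force: [-9.4, -1.0, 5.6]
finger_gap: -0.003
```

>>> jog_arm --pt "0.5 0 0 0 255" --pt "0.5 0 0 0 255"

```text
t: 22.13
tcp_pos: [0.5609, 0.1068, 0.0185]
tool_rot: [0.699, 0.713, 0.035, -0.034]
force: [-9.9, -1.3, 7.6]
finger_gap: 0.004
```

>>> jog_arm --pt "-0.3 0 0 0 255" --pt "-1 0 0 0 255" --pt "-2 0 0 0 255" --pt "-2 -2 3 0 255" --pt "0 -4 3.5 0 255" --pt "0 -4 0 0 255" --pt "0 -4 0 0 255" --pt "0 -4 0 0 255" --pt "2 -1 0 0 255" --pt "0 0 0 0 255"

```text
t: 22.97
tcp_pos: [0.5354, -0.0906, 0.0845]
tool_rot: [0.7, 0.713, 0.04, -0.021]
force: [1.6, -1.1, -0.0]
finger_gap: -0.0
```

```bash
python3 - <<'E'
from h import *
st()
E
```

```text
t 22.97 tcp mm [535.4 -90.6  84.5] jaw deg 1.03 z [ 0.027  0.086 -0.996] F [ 1.6 -1.1 -0. ] T [-0.   -0.   -0.02] gap -0.0 q [-0.42  0.64  1.77  0.13  0.75 -0.54]
```

>>> jog_arm --pt "3 0 0 0 128" --pt "3 0 0 0 128" --pt "3 1 -2 0 128" --pt "0.8 1 -3 0 128" --pt "0 1 -0.8 0 128" --pt "0 1 0 0 128" --pt "0 0 0 0 128"

```text
t: 23.55
tcp_pos: [0.639, -0.0524, 0.0279]
tool_rot: [0.703, 0.71, 0.043, -0.015]
force: [-0.0, 0.9, 0.0]
finger_gap: 0.499
```

```bash
python3 - <<'E'
from h import *
st()
E
```

```text
t 23.55 tcp mm [639.  -52.4  27.9] jaw deg 0.52 z [ 0.038  0.082 -0.996] F [-0.   0.9  0. ] T [-0.06 -0.01  0.05] gap 0.499 q [-0.3   0.81  1.54  0.13  0.78 -0.4 ]
```

>>> jog_arm --pt "0.4 1.5 -0.8 0.3 128" --pt "0 1.5 -0.2 0 128" --pt "0 1.5 0 0 128" --pt "0 1.2 0 0 128" --pt "0 0.4 0 0 128" --pt "0 0.3 0 0 128"

```text
t: 24.05
tcp_pos: [0.6403, 0.0167, 0.0236]
tool_rot: [0.7, 0.713, 0.043, -0.014]
force: [0.6, 0.7, 1.0]
finger_gap: 0.499
```

>>> jog_arm --pt "0 0.25 0 0 128" --pt "0 0.25 0 0 128"

```text
t: 24.22
tcp_pos: [0.6405, 0.0226, 0.0248]
tool_rot: [0.7, 0.713, 0.043, -0.013]
force: [0.5, 0.2, 0.1]
finger_gap: 0.495
```

>>> jog_arm --pt "0 0.25 0 0 128" --pt "0 0.25 0 0 128"

```text
t: 24.38
tcp_pos: [0.6406, 0.0233, 0.0249]
tool_rot: [0.699, 0.714, 0.041, -0.011]
force: [-1.7, -9.1, 0.3]
finger_gap: 0.499
```

>>> jog_arm --pt "0 0.25 -0.05 0 128" --pt "0 0.25 -0.05 0 128" --pt "0 0.25 -0.05 0 128"

```text
t: 24.63
tcp_pos: [0.6409, 0.0231, 0.0247]
tool_rot: [0.7, 0.713, 0.038, -0.007]
force: [-3.4, -5.8, 4.0]
finger_gap: 0.501
```

>>> jog_arm --pt "0 -0.2 0 0 255" --pt "0 -0.7 0 0 255" --pt "0 -2 0 0 255" --pt "0 -2 3 0 255" --pt "0 -2 4 0 255" --pt "0 -2 4 0 255" --pt "0 0 2 0 255" --pt "0 0 0 0 255"

```text
t: 25.3
tcp_pos: [0.6379, -0.0731, 0.1549]
tool_rot: [0.701, 0.712, 0.036, -0.011]
force: [1.1, 0.1, 0.0]
finger_gap: 0.002
```

```bash
python3 - <<'E'
from h import *
st()
for n,a in(('top',(slice(120,270),slice(170,370))),('scene',(slice(170,320),slice(290,490)))):
    d=snapshot(n);cv2.imwrite('pics/%s11.png'%n,cv2.resize(d['img'][a],(800,600))[...,::-1]);print(n);jig(d,(.5851,.0435),.75,5)
    Rt=rot(np.radians(.75));c=np.array([.5851,.0435]);T=lambda x,y:c+Rt@np.array([x,y])
    for nm,p,q,nr in(('far',T(.2,.2),T(.2,0),[1,0]),('left',T(0,.2),T(.2,.2),[0,1])):
        l,ang,k=grad_edge(d,p,q,.03,Rt@nr,6);print('  tile',nm,((Rt.T@(l-c))*1000).round(1),'yaw',round((ang+45)%90-45,2),k)
    # plunger head: dark blob
    g=cv2.cvtColor(d['img'],cv2.COLOR_RGB2GRAY);pp=proj(d,[[.6451-.0008,.1035+.0008,.076]])[0];print('pred plunger px',pp.round(1))
    x,y=pp.round().astype(int);w=g[y-16:y+17,x-16:x+17];m=near(w<60,(16,16));c2=max(cv2.findContours(m,0,1)[0],key=cv2.contourArea);print('blob',cv2.boundingRect(c2),'ctr',np.array(cv2.minEnclosingCircle(c2)[0])+[x-16,y-16])
E
```

```text
t 25.3 tcp mm [637.9 -73.1 154.9] jaw deg 0.81 z [ 0.035  0.067 -0.997] F [1.1 0.1 0. ] T [-0.03  0.02 -0.08] gap 0.002 q [-0.32  0.63  1.48  0.09  1.02 -0.38]
top
  jig far in guess frame mm [139.3  65. ] yaw 0.91 41
  jig left in guess frame mm [ 68.4 139.6] yaw 1.15 38
  jig near in guess frame mm [-9.4 64.1] yaw -2.16 16
  jig side in guess frame mm [70.3 -8.7] yaw -0.48 21
  tile far [198.9 100. ] yaw 0.87 41
  tile left [110.3 199.9] yaw 1.21 35
pred plunger px [260.6 198. ]
blob (8, 9, 17, 19) ctr [261.26027489 200.16438293]
scene
  jig far in guess frame mm [140.4  65. ] yaw 0.75 41
  jig left in guess frame mm [ 65.  140.7] yaw 0.64 41
  jig near in guess frame mm [-9.1 66.1] yaw 0.61 39
  jig side in guess frame mm [63.6 -9.8] yaw 0.45 40
  tile far [200.5 100. ] yaw 0.69 41
  tile left [100.  200.4] yaw 0.8 41
pred plunger px [377.8 230.1]
blob (8, 10, 17, 21) ctr [377.3125 234.0625]
```

View pics/scene11.png

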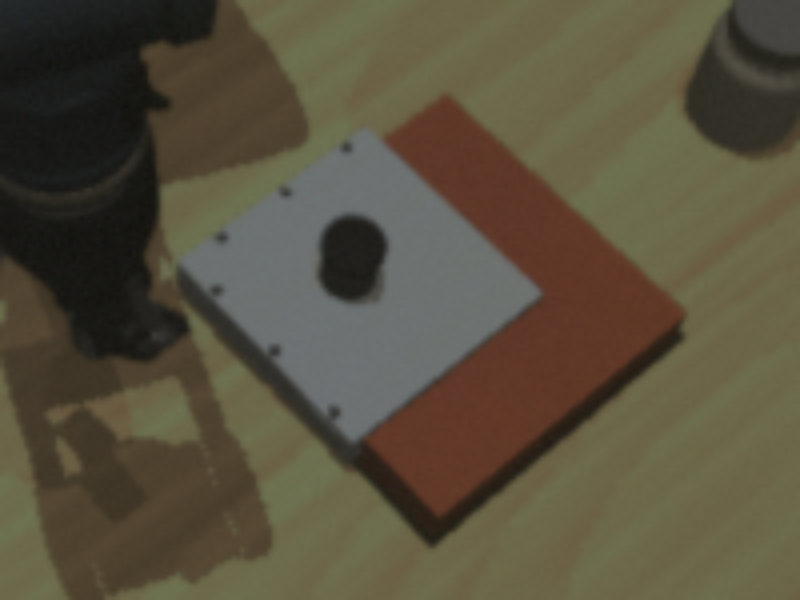

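The jig is unchanged and flush: scene yaw 0.64–0.75° against tile 0.69–0.80°, with margins of 60 mm. The plunger head is at the predicted pixel (378,231), so its world position is (644, 104, 76) mm. I move above it.

>>> jog_arm --pt "0.1 3.5 0 0 255" --pt "0.1 3.5 0 0 255" --pt "0.1 3.5 0 0 255" --pt "0.1 3.5 0 0 255" --pt "0 2 0 0 255" --pt "0 0 0 0 255" --pt "0 0 -2 0 255" --pt "0 0 -1.5 0 255" --pt "0 0 0 0 255"

```text
t: 26.15
tcp_pos: [0.6279, 0.0967, 0.0973]
tool_rot: [0.701, 0.713, 0.025, -0.025]
force: [0.6, -0.1, 0.1]
finger_gap: 0.0
```

```bash
python3 - <<'E'
from h import *
st()
d=snapshot('scene');cv2.imwrite('pics/s12.png',cv2.resize(d['img'][130:280,290:490],(800,600))[...,::-1])
E
```

```text
t 26.15 tcp mm [627.9  96.7  97.3] jaw deg 0.96 z [-0.     0.071 -0.997] F [ 0.6 -0.1  0.1] T [-0.01  0.05  0.  ] gap 0.0 q [-0.06  0.71  1.52  0.09  0.92 -0.13]
```

View pics/s12.png

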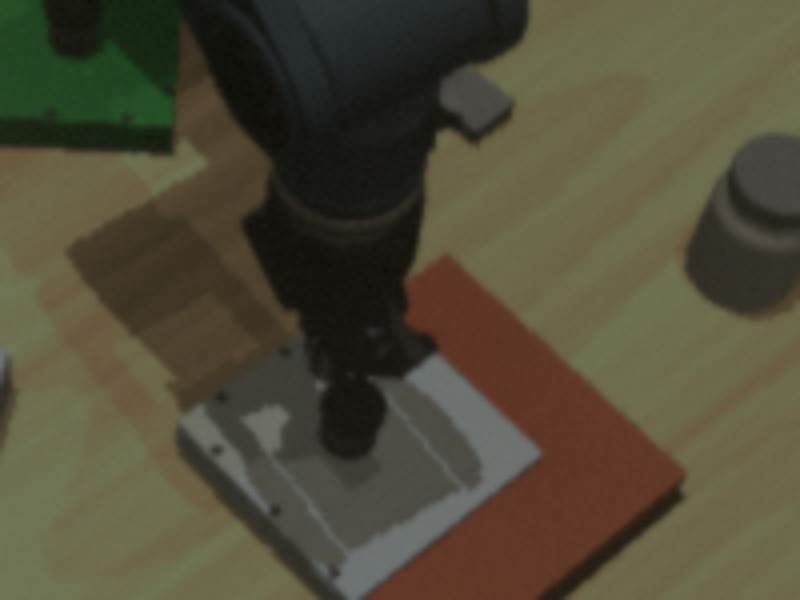

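The tip is above the head, around (345,380) in the crop. I centre it (+1.7, +0.7 cm) and descend.

>>> jog_arm --pt "1 0.7 0 0 255" --pt "0.6 0 0 0 255" --pt "0 0 -0.5 0 255" --pt "0 0 -0.5 0 255" --pt "0 0 0 0 255"

```text
t: 26.62
tcp_pos: [0.6433, 0.1007, 0.0859]
tool_rot: [0.702, 0.712, 0.024, -0.027]
force: [-0.3, -1.3, -1.1]
finger_gap: -0.001
```

```bash
python3 - <<'E'
from h import *
st()
E
```

```text
t 26.62 tcp mm [643.3 100.7  85.9] jaw deg 0.84 z [-0.004  0.071 -0.997] F [-0.3 -1.3 -1.1] T [-0.03 -0.06 -0.02] gap -0.001 q [-0.05  0.74  1.48  0.09  0.93 -0.12]
```

>>> jog_arm --pt "0.1 0.3 -0.3 0 255" --pt "0 0 -0.3 0 255" --pt "0 0 -0.3 0 255"

```text
t: 26.87
tcp_pos: [0.6443, 0.1029, 0.0769]
tool_rot: [0.702, 0.711, 0.024, -0.026]
force: [0.1, -0.1, -0.6]
finger_gap: -0.0
```

>>> jog_arm --pt "0 0 -0.3 0 255" --pt "0 0 -0.3 0 255"

```text
t: 27.03
tcp_pos: [0.6443, 0.1029, 0.0715]
tool_rot: [0.702, 0.711, 0.024, -0.026]
force: [-0.9, -0.1, 4.7]
finger_gap: 0.002
```

>>> jog_arm --pt "0 0 -0.3 0 255" --pt "0 0 -0.3 0 255"

```text
t: 27.2
tcp_pos: [0.6444, 0.1028, 0.0668]
tool_rot: [0.702, 0.711, 0.024, -0.026]
force: [-1.5, 0.3, 7.6]
finger_gap: 0.0
```

>>> jog_arm --pt "0 0 -0.3 0 255" --pt "0 0 -0.3 0 255"

```text
t: 27.37
tcp_pos: [0.6445, 0.1028, 0.0662]
tool_rot: [0.701, 0.712, 0.024, -0.026]
force: [-6.2, -0.3, 21.9]
finger_gap: -0.002
```

>>> jog_arm --pt "0 0 -0.3 0 255" --pt "0 0 -0.3 0 255"

```text
t: 27.53
tcp_pos: [0.6444, 0.1028, 0.0663]
tool_rot: [0.701, 0.712, 0.025, -0.025]
force: [-5.7, -0.3, 16.0]
finger_gap: -0.003
```

The stop is reached: 9.8 mm below first touch, with the force jumping from 8 to about 20 N. I lift straight up.

>>> jog_arm --pt "0 0 0.3 0 255" --pt "0 0 0.5 0 255" --pt "0 0 0.6 0 255" --pt "0 0 1 0 255" --pt "0 0 3 0 255" --pt "0 0 3 0 255" --pt "-1 -3.5 2 0 255" --pt "-1 -3.5 0 0 255" --pt "-1 -3.5 0 0 255" --pt "-1 -3.5 0 0 255"

```text
t: 28.37
tcp_pos: [0.6046, -0.0333, 0.1789]
tool_rot: [0.696, 0.717, 0.027, -0.023]
force: [0.1, 0.2, -0.8]
finger_gap: 0.002
```

>>> jog_arm --pt "-3 -3.5 0 0 255" --pt "-3 -3.5 0 0 255" --pt "-3 0 0 0 255" --pt "0 0 0 0 255"

```text
t: 28.7
tcp_pos: [0.5172, -0.1051, 0.1798]
tool_rot: [0.698, 0.715, 0.027, -0.021]
force: [-0.8, 0.0, 0.7]
finger_gap: -0.003
```

```bash
python3 - <<'E'
from h import *
st()
for n in('top','scene'):
    d=snapshot(n);cv2.imwrite('pics/%s13.png'%n,d['img'][...,::-1]);cv2.imwrite('pics/%s13c.png'%n,cv2.resize(d['img'][170:320,290:490] if n=='scene' else d['img'][120:270,170:370],(800,600))[...,::-1]);print(n);jig(d,(.5851,.0435),.75,5)
    Rt=rot(np.radians(.75));c=np.array([.5851,.0435]);T=lambda x,y:c+Rt@np.array([x,y])
    for nm,p,q,nr in(('far',T(.2,.2),T(.2,0),[1,0]),('left',T(0,.2),T(.2,.2),[0,1])):
        l,ang,k=grad_edge(d,p,q,.03,Rt@nr,6);print('  tile',nm,((Rt.T@(l-c))*1000).round(1),'yaw',round((ang+45)%90-45,2),k)
    for nm,p in(('head',(.6445,.1043,.076)),('plate',(.70,.15,.038)),('tile',(.75,.2,.03))):
        u=proj(d,[p])[0].round().astype(int);dz=np.median(d['depth'][u[1]-1:u[1]+2,u[0]-1:u[0]+2]);print('  ',nm,u,'expected depth',round((R.from_quat(d['attitude']).inv().apply(np.array(p)-d['eye']))[2],4),'read',round(float(dz),4))
E
```

```text
t 28.7 tcp mm [ 517.2 -105.1  179.8] jaw deg 1.38 z [ 0.008  0.067 -0.998] F [-0.8  0.   0.7] T [-0.01  0.   -0.02] gap -0.003 q [-0.45  0.47  1.72  0.08  0.97 -0.52]
top
  jig far in guess frame mm [139.4  65. ] yaw 0.88 41
  jig left in guess frame mm [ 65.  139.8] yaw 0.77 41
  jig near in guess frame mm [-11.  65.] yaw 0.76 41
  jig side in guess frame mm [61.4 -8.9] yaw 0.75 28
  tile far [198.9 100. ] yaw 0.86 41
  tile left [100. 200.] yaw 0.87 41
   head [261 198] expected depth 1.1935 read 1.1937
   plate [244 177] expected depth 1.2428 read 1.2432
   tile [225 156] expected depth 1.2618 read 1.2613
scene
  jig far in guess frame mm [140.4  65. ] yaw 0.78 41
  jig left in guess frame mm [ 65.  140.7] yaw 0.67 41
  jig near in guess frame mm [-9.1 66.1] yaw 0.74 40
  jig side in guess frame mm [63.6 -9.7] yaw 0.49 40
  tile far [200.5 100. ] yaw 0.73 41
  tile left [100.  200.4] yaw 0.81 41
   head [378 230] expected depth 1.0751 read 1.0747
   plate [407 244] expected depth 1.1009 read 1.1005
   tile [437 249] expected depth 1.1045 read 1.1064
```

View pics/scene13.png

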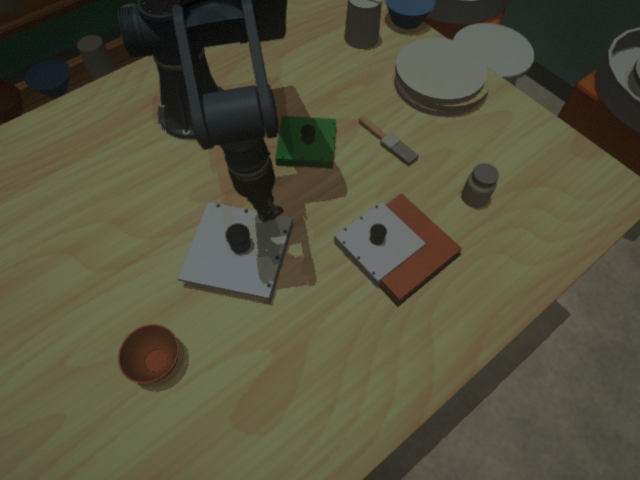

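View pics/top13.png

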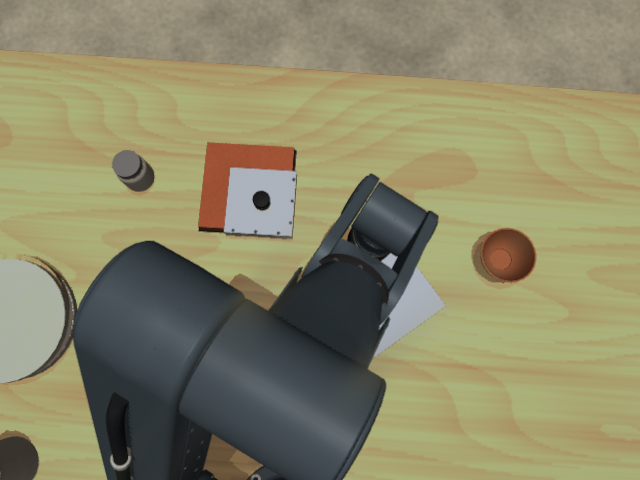

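View pics/scene13c.png

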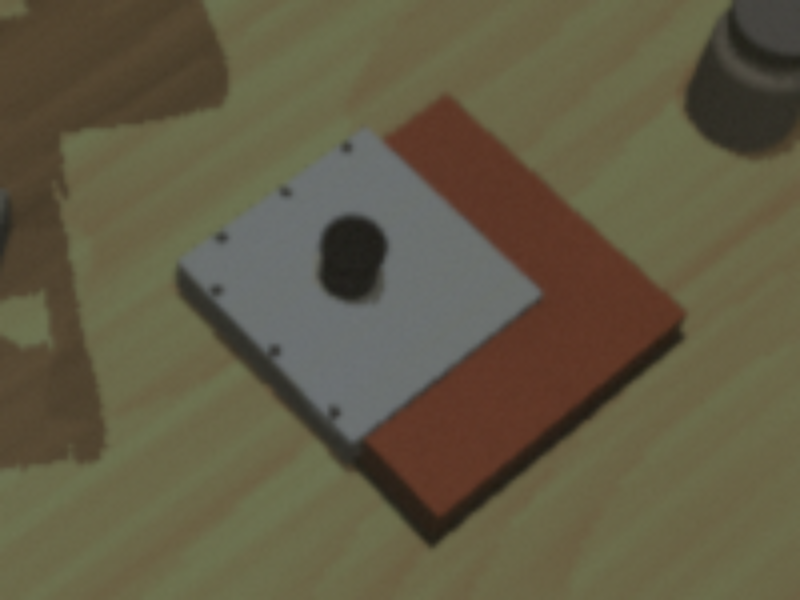

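Both views show the jig flush. The head depth reads as fully up, the bowl (507,255), jar (130,168) and brush (scene 390,140) have not moved, and the tool hangs clear. I hand it in.

```bash
python3 -c "
from station import *
print(sign_off())"
```

```text
the job is handed in; nothing more can be done
None
```

The small silver jig is flush on both tile edges, the mark is punched, and I handed the job in at about 29 s of the 70 s allowed.

**What I did:**
- I pushed the near fence home with about 10 N.
- My first side push turned the jig by about 7° and wedged it at about 10 N, so I squared it up on the near edge again.
- I then pushed the side fence home with two spread fingers. The force peaked at about 14 N and was held at about 8–12 N.
- I re-pressed the near fence at about 10 N. I then re-pressed the side fence, which reached about 9 N and fell to 6 N while held.
- With both fences flush, I pressed the plunger 9.8 mm to its stop. The highest force I read there was about 22 N, and I let it rise.

**Last checks:**

| Check | Measured | Expected at home |
|---|---|---|
| Jig angle, far and left edges (two views) | 0.67–0.88° | tile reads 0.73–0.87° |
| Tile margin beyond the jig | 59.5–60.2 mm | 60 mm |
| Depth at plunger head and plate | within 0.5 mm | plunger up, jig flat |

- The bowl, jar and brush look unmoved in the final pictures, and the arm touches nothing.
- **Disagreement:** the fit of the side-fence edge in the scene view read 0.49°, lower than the other edges. I put this down to the dark fence face below that edge.
- **Limit of the checks:** the pictures cannot rule out gaps of a few tenths of a millimetre. The tool's push force includes the jig's sliding friction, so the force on the tile edge itself was not measured.

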